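# Refill the coffee-capsule caddy on the sideboard

## Robot

A 7-joint arm with a two-finger parallel gripper is mounted at the origin on a cart in front of the work surface, level with it; the furniture and walls round the work are solid. World frame = base frame: x ahead of the robot, y to its left, z up, the work surface at z = 0. Lengths are in m, angles in rad, forces in N, time in s.
With the tool pointing down it reaches from about 0.425 to 0.95 m from the base axis. Payload 4.7 kg.
Tool frame: the origin (TCP) lies at the centre of the arm's flange, where the gripper is bolted on; the fingertips stand 182 mm ahead of it and the grasp point (between the pads) lies 164 mm ahead of it (manip.finger_overhang is the distance from the TCP to the fingertips, in m); z points along the fingers, y is the line along which they close (so a half turn about z gives the same grasp; the last joint's range is limited). The gripper opens to 87 mm and grips with 3 to 60 N. Pads are 19 mm wide; open, the fingers measure 117 mm over their backs; the gripper's body (75 mm by 190 mm) begins 51 mm behind the grasp point.
Start: joints at [-1.154, 0.469, -0.049, 1.532, 0.024, 1.141, -0.082], TCP at [0.291, 0.609, 0.405] pointing down, gripper open.
Joint ranges: [-2.59, 2.59], [-0.33, 1.99], [-1.39, 1.29], [0.1, 2.45], [-1.04, 4.18], [0.21, 1.99], [-2.66, 2.66]. Speed limits (rad/s): [2.57, 2.57, 3.14, 3.14, 3.14, 3.14, 3.14].

## Interface

Orientations are given as a unit quaternion [x, y, z, w].
In Python, from cell import telemetry, optics, ticket, manip gives the robot as it stands. The module is installed in compiled form; this text tells all that it offers.
- The arm moves only by the tool arm_command, never from a script. Its argument "commands" is a list of rows, each a list of 2 entries, a list of its own where there are three numbers: the shift along the tool's x, y, z normalised to -1 to 1, where 1 is 500 mm, then the turn, a rotation vector about the tool's x, y, z normalised to -1 to 1, where 1 is 120 degrees. A call has 1 to 5 rows; each row shifts and turns the commanded pose from where the row before left it, along the tool's axes as they then stand; what a row does not reach is not made up. A row lasts 1/8 s, in which the tool goes at most 62.5 mm and 10.7 degrees, less where a joint would pass 70% of its speed; a pose out of reach is approached as far as the arm can. A call with a number of a shift or a turn outside -1 to 1 is refused whole. A call with a gripper value outside its range is refused whole. "grip" is the closure, from 0 (fully open) to 1 (shut), set as the call begins (left out, the last holds). The fingers move at their own pace and stop on an object; the grip force is fixed at half the most. Time passes only in rows, so rows that do not move let the fingers close. It gives the time, the measured TCP pose, the force, the opening and the grip force at its end, in the units of the state.
- telemetry.state(): the state, without advancing time (a new reading comes with each control period).
- optics.read_camera(name): name is "scene" or "top"; returns a dict with "frame" (420x560x3 uint8, red, green, blue), "depth" (420x560 float32, m along the optical axis (not along the pixel's ray), 0 where there is no reading), "fx", "fy", "cx", "cy" (pixels), "world_from_camera" (4x4, takes a point from camera to world coordinates). Camera axes: x right, y down, z forward; pixel columns grow to the right and rows downward; lengths in m; the calibration is good to about 2 mm. A picture is of the moment at which its call begins.
- ticket.job_done(): hands the job in; it is judged then, once.
Trained networks look in the newest picture that a camera, given by its name, has taken for a name from the list of things; names that differ only in an ending like _2 or _b are one class to them, and where a whole thing is asked for, a point or a joint stands for the part that bears it (a point fixed in the world has none). Each returns a list of dicts, best first, with "p" (0 to 1); they miss things now and then, are a little off and sometimes report something else, mostly with a low value. They report only what shows in the picture. A call takes as long as a camera call.
- optics.outline_of(thing, camera): "region" (420x560 bool, what is visible of it) and "box" ([centre column, centre row, width, height] in pixels, round what is visible of it).
The state is a dict: "clock": time; "joint_pos": joint angles; "qvel": joint speeds; "tau": joint torques, N m; "position": TCP position; "tool_rot": TCP orientation; "contact_force": force on the tool from outside, world axes, zero at the start; "torque": the same for the moment, N m; "width": opening from 0.0 (shut) to 1.0 (fully open); "grip_force": force on a finger pad.
Only numpy, scipy, OpenCV 4.12 (cv2) and the standard library are available. Lean on these libraries where they do the work, as an engineer would, in place of code of your own. Each camera call takes 0.05 s, during which the arm holds its last target. There are 200 camera calls.

## Task

Put the coffee capsules away in the round caddy, each in the compartment of its own colour: tip the clear tube over so that what is in it slides out onto the chute, let it swing back upright, and take any capsules standing about as well. The lid uncovers one compartment at a time: pull its spring knob up, swing it round to the hole of that colour and let the pin snap in before you drop a capsule through the window. At the end leave the lid closed, the pin snapped into the white hole, and leave the cups, the mug and the jug alone.

Things in the scene. Friction and masses are not known exactly. Their poses are not given: they have to be found in the camera images.
- caddy: round bamboo caddy, fixed, 212 mm across; origin under its centre, on the lid's axis; x to its back, z up. Steel ring on top (radius 104 to 126 mm, top at z = 46 mm) with five 10 mm index holes in collars at radius 112 mm, 38 degrees apart, counter-clockwise from above: white (closed; at 104 degrees from its x), red, green, gold, blue. Behind each coloured hole: a compartment, floor at 5 mm
- lid (a joint): turn of the caddy's white lid (disc, radius 104 mm, underside at z = 47 mm, top at 51 mm), rad, counter-clockwise from above: 0 at the white hole, 0.663 red, 1.326 green, 1.990 gold, 2.653 blue; stops just beyond both ends. With the pin up it turns with light friction (0.6 N at the knob) and stays where it is left; at the start the pin may stand between holes
- plunger (a joint): lift of the lid's spring pin and its knob, m: below 0.002 when snapped into a hole, about 0.008 when the pin rides on the ring between holes, 0.014 fully pulled. The spring pushes it down with 4 N at home and 9 N fully pulled
- knob_grip (a point): middle of the plunger's black knob (24 mm in diameter, 20 mm tall, spins freely on its stem) on the lid at radius 112 mm, 79 mm above the worktop when the pin is home. Pull it straight up to free the lid and swing the lid by carrying the pulled knob round the axis. Under it: a steel arm up to 55 mm and a boss 18 mm in diameter up to 62 mm
- window (a point): centre of the one opening in the lid, at lid-top height, 70 mm from the axis, between axis and knob: a ring sector, radius 50 to 92 mm, 18 degrees to either side (about 44 mm wide here), framed in dark steel. A capsule let go here just above the lid falls into the compartment below
- tipper: bamboo stand of the tipping tube, fixed, 78 mm wide, 250 mm long; origin on the worktop under the tube, z up. The axle runs along its x, 111 mm up; the tube tips towards its -y, where a polished steel chute (slope 14 degrees, 38 mm wide between lips 4 mm high) leads down from 60 to 182 mm from the origin. Cheeks 134 mm high stand at x = 24 to 32 mm on both sides of the tube
- tube (a joint): tip angle of the tube, rad: 0 upright, 2.15 at its stop, mouth hanging down over the chute. A brass counterweight swings it back upright by itself when let go (about 1 N at the upper part of the tube)
- tube_mouth (a point): centre of the mouth of the clear square tube, 92 mm from the axle (203 mm above the worktop when upright). Tube 42 mm square outside, 36 mm inside, inner floor 42 mm below the axle: the capsules lie stacked at its bottom, too deep and narrow for fingers, and slide out when it is tipped past 2 rad. Push it over by its back face, the side away from the chute
- chute_end (a point): end stop of the chute at the chute's lowest point, 182 mm from the stand's origin along -y, 10 mm above the worktop; capsules come to rest against it in a row along the chute, lying or standing, on its surface
- cup_1: bystander: blue and white china cup, 82x108x56 mm, origin under its middle
- cup_2: bystander: blue and white china cup, 82x108x56 mm, origin under its middle
- milk_jug: bystander: blue and white milk jug, 110x148x120 mm, origin under its middle
- mug: bystander: blue and white footed mug, 84x114x100 mm, origin under its middle
- capsule_red: coffee capsule, red: a drum 30 mm in diameter and 26 mm long; origin at its middle, z along its axis; may lie or stand. At the start at the bottom of the tube
- capsule_green: coffee capsule, green: a drum 30 mm in diameter and 26 mm long; origin at its middle, z along its axis; may lie or stand. At the start at the bottom of the tube
- capsule_gold: coffee capsule, gold-yellow: a drum 30 mm in diameter and 26 mm long; origin at its middle, z along its axis; may lie or stand. At the start standing on the worktop, right of the caddy
- capsule_blue: coffee capsule, blue: a drum 30 mm in diameter and 26 mm long; origin at its middle, z along its axis; may lie or stand. At the start standing on the worktop, right of the caddy
- pocket_red (a point): middle of the floor of the red compartment, 70 mm from the caddy's axis, in line with the red hole; red colour pad on its floor, about 43 mm wide and 50 mm deep along the radius
- pocket_green (a point): middle of the floor of the green compartment, 70 mm from the caddy's axis, in line with the green hole; green colour pad on its floor, about 43 mm wide and 50 mm deep along the radius
- pocket_gold (a point): middle of the floor of the gold compartment, 70 mm from the caddy's axis, in line with the gold hole; gold colour pad on its floor, about 43 mm wide and 50 mm deep along the radius
- pocket_blue (a point): middle of the floor of the blue compartment, 70 mm from the caddy's axis, in line with the blue hole; blue colour pad on its floor, about 43 mm wide and 50 mm deep along the radius

How it is judged:
By the outcome, as a careful person would: the job done as asked, in the order asked, and still so for the second after the job is handed in, with the robot touching nothing.
Of capsule_green, capsule_gold, capsule_blue only 2 to 3 are there at a start; the rules pass over those that are not, and their reading is None.
At some moment in a run one of capsule_gold, capsule_blue may be knocked a few centimetres aside while the robot is not near it.
Once in a run the grip may slacken for a moment while it holds something.
It also fails if it takes over 210 s, if anything falls off the work surface, if the arm or the gripper's body presses on something with over 40 N, if the wrist force passes 120 N, or if a joint passes its speed limit or range.

## Working session

There is one attempt and no reset: what is moved stays moved. The work goes in short steps, Python scripts to look and compute and a tool call to move; the robot and the scene stay as the last step left them, time stands still between calls to the robot, and variables do not carry over. Pictures are saved under pics/ and viewed, at most 14 in all, crops included, and the job is handed in when it is done.

Besides the shell and the picture viewer there is one more tool, called as name(argument=value, ...) on one line, values as JSON. arm_command: Moves the arm, as the interface text tells. Its arguments: {"type":"object","properties":{"commands":{"type":"array","items":{"type":"array"}},"grip":{"type":"number"}},"required":["commands"]}

```bash
mkdir -p pics; cat > h.py <<'E'
import numpy as np, cv2
from cell import telemetry, optics, ticket, manip
from scipy.spatial.transform import Rotation as R
def cam(n):
    c=optics.read_camera(n); return c
def cloud(c):
    v,u=np.mgrid[:420,:560]; d=c["depth"]
    P=np.stack([(u-c["cx"])/c["fx"]*d,(v-c["cy"])/c["fy"]*d,d],-1)
    M=c["world_from_camera"]; W=P@M[:3,:3].T+M[:3,3]; W[d==0]=np.nan
    return W
def proj(c,p):
    M=np.linalg.inv(c["world_from_camera"]); q=M[:3,:3]@np.array(p)+M[:3,3]
    return c["fx"]*q[0]/q[2]+c["cx"], c["fy"]*q[1]/q[2]+c["cy"]
def save(c,n): cv2.imwrite("pics/"+n,c["frame"][:,:,::-1])
E
python3 - <<'E'
from h import *
s=telemetry.state(); print({k:np.round(v,3) for k,v in s.items()})
for n in("top","scene"):
    c=cam(n); save(c,n+"0.png"); np.save(n+"0.npy",cloud(c)); print(n,np.round(c["world_from_camera"],3).tolist(),c["fx"])
    W=cloud(c)
    for t in["caddy","lid","knob_grip","window","tipper","tube","capsule_red","capsule_green","capsule_gold","capsule_blue","cup_1","milk_jug","mug"]:
        for o in optics.outline_of(t,n)[:3]:
            if o["p"]>.3:
                w=W[o["region"]]; print(t,round(o["p"],2),np.round(o["box"]),np.round(np.nanmedian(w,0),3),np.round(np.nanpercentile(w,2,axis=0),3),np.round(np.nanpercentile(w,98,axis=0),3))
E
```

```text
{'clock': np.float64(0.0), 'joint_pos': array([-1.154,  0.469, -0.049,  1.534,  0.024,  1.141, -0.082]), 'qvel': array([ 0.001,  0.003, -0.   ,  0.001, -0.   ,  0.002, -0.002]), 'tau': array([-1.0000e-03, -5.0796e+01, -8.1000e-02, -2.3616e+01, -6.1000e-02,
        3.8000e-02,  0.0000e+00]), 'position': array([0.291, 0.609, 0.404]), 'tool_rot': array([ 0.221,  0.975, -0.001, -0.   ]), 'contact_force': array([-0.186, -0.253, -0.403]), 'torque': array([-0.01 ,  0.052, -0.039]), 'grip_force': np.float64(0.0), 'width': np.float64(1.0)}
top [[-0.022, -0.987, 0.158, 0.382], [-1.0, 0.021, -0.004, -0.038], [0.0, -0.158, -0.987, 1.367], [0.0, 0.0, 0.0, 1.0]] 448.1457730452168
caddy 0.58 [302. 238.  87.  88.] [ 0.521 -0.115  0.049] [ 0.411 -0.229  0.037] [ 0.636 -0.003  0.057]
lid 0.65 [297. 234.  72.  71.] [ 0.525 -0.119  0.05 ] [ 0.432 -0.209  0.044] [ 0.614 -0.021  0.058]
knob_grip 0.37 [268. 252.  15.   8.] [ 0.466 -0.021  0.096] [ 0.456 -0.032  0.052] [ 0.477 -0.009  0.101]
window 0.55 [300. 236.  70.  72.] [ 0.524 -0.119  0.05 ] [ 0.428 -0.211  0.044] [ 0.617 -0.018  0.058]
tipper 0.69 [1
[... 2516 characters left out ...]
 0.282 0.206]
capsule_blue 0.63 [408. 191.  10.  13.] [ 0.477 -0.406  0.025] [ 0.465 -0.422  0.004] [ 0.491 -0.393  0.032]
cup_1 0.98 [175. 274.  29.  31.] [0.743 0.272 0.03 ] [0.689 0.239 0.004] [0.768 0.315 0.058]
milk_jug 0.93 [238. 211.  54.  49.] [0.758 0.041 0.073] [ 0.698 -0.005  0.006] [0.815 0.095 0.116]
milk_jug 0.5 [216. 273.  32.  34.] [0.674 0.187 0.03 ] [0.609 0.154 0.005] [0.7   0.229 0.058]
mug 0.69 [351. 162.  28.  38.] [ 0.657 -0.351  0.069] [ 0.614 -0.398  0.003] [ 0.719 -0.316  0.101]
mug 0.69 [332. 234.  78.  65.] [ 0.529 -0.123  0.051] [ 0.444 -0.213  0.045] [ 0.615 -0.017  0.094]
mug 0.63 [215. 272.  30.  33.] [0.674 0.187 0.029] [0.611 0.154 0.005] [0.7   0.228 0.058]
```

```bash
python3 -c "
import cv2,numpy as np
a=cv2.imread('pics/top0.png')[170:310,130:430]; cv2.imwrite('pics/a.png',cv2.resize(a,None,fx=2.6,fy=2.6,interpolation=3))
a=cv2.imread('pics/scene0.png')[130:350,180:440]; cv2.imwrite('pics/b.png',cv2.resize(a,None,fx=2.7,fy=2.7,interpolation=3))
"
```

```text
(no output)
```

View pics/a.png

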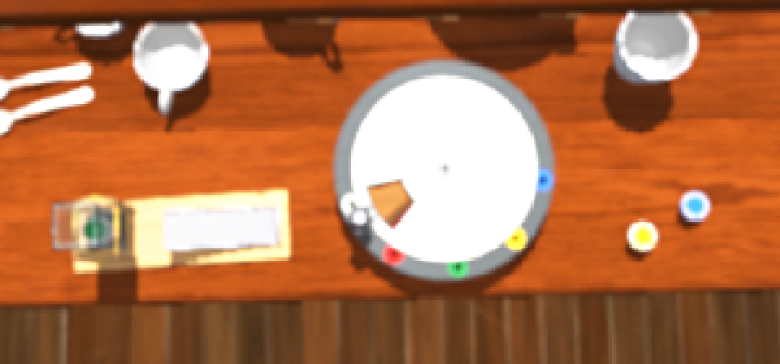

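View pics/b.png

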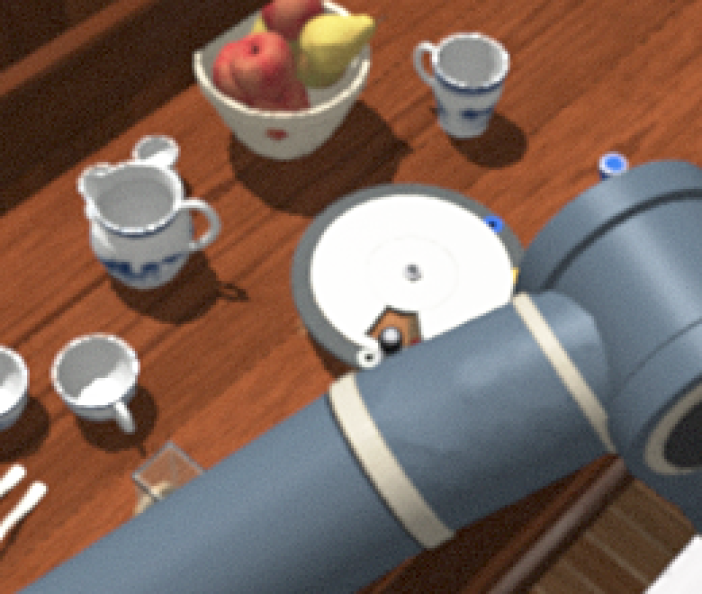

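The pictures show the knob between white (about px 352,203 in the first crop) and red (393,255), with the pin riding. Gold stands at (642,237), blue at (695,206), and a green capsule is visible in the tube.

```bash
python3 - <<'E'
from h import *
from scipy.optimize import least_squares
W=np.load('top0.npy'); f=cv2.imread('pics/top0.png')
S=np.load('scene0.npy')
def fit(P,r=None):
    g=least_squares(lambda q:np.hypot(P[:,0]-q[0],P[:,1]-q[1])-q[2],[P[:,0].mean(),P[:,1].mean(),.1],loss='soft_l1',f_scale=.002); return g.x
x,y,z=W[...,0],W[...,1],W[...,2]
c=np.array([.525,-.119])
for it in range(3):
    r=np.hypot(x-c[0],y-c[1])
    m=(z>.040)&(z<.062)&(r<.15)
    mm=m.astype(np.uint8); e=m&(cv2.erode(mm,np.ones((3,3)))==0)&(r>.115)
    q=fit(W[e]);c=q[:2]
print('outer',q, 'area centroid',W[m&(r<.13)].mean(0), 'medz ring',np.nanmedian(z[m&(r>.106)]),'lid',np.nanmedian(z[r<.09]))
hsv=cv2.cvtColor(f,cv2.COLOR_BGR2HSV)
ring=(r>.095)&(r<.13)
# white lid circle
lid=(r<.12)&(hsv[...,1]<40)&(hsv[...,2]>225); e=lid&(cv2.erode(lid.astype(np.uint8),np.ones((3,3)))==0)&(r>.095)
print('lid fit',fit(W[e]))
for n,lo,hi,off in[('red',172,8,1),('green',45,85,2),('gold',22,35,3),('blue',100,125,4)]:
    h=hsv[...,0]; hm=((h>lo)|(h<hi)) if lo>hi else (h>lo)&(h<hi)
    k=ring&hm&(hsv[...,1]>150)&(z>.035)&(hsv[...,2]>100)
    if n=='red': k&=(r>.105)&(x<c[0])
    p=np.nanmedian(W[k],0) if k.any() else None
    if p is not None:
        a=np.degrees(np.arctan2(p[1]-c[1],p[0]-c[0])); print(n,k.sum(),p.round(4),'r',np.hypot(*(p[:2]-c)).round(4),'ang',a.round(1),'yaw',((a-104-38*off+180)%360-180).round(1))
for nm,V in(('top',W),('scene',S)):
    k=(V[...,2]>.085)&(V[...,2]<.105)&(np.hypot(V[...,0]-.465,V[...,1]+.02)<.022)
    p=np.nanmean(V[k],0); print(nm,'knob',k.sum(),p,np.degrees(np.arctan2(p[1]-c[1],p[0]-c[0])),np.hypot(*(p[:2]-c)),np.nanmax(V[k][:,2]))
for nm,g in(('gold',(.443,-.342)),('blue',(.477,-.405))):
    k=(z>.02)&(z<.035)&(np.hypot(x-g[0],y-g[1])<.025); print(nm,np.nanmean(W[k],0),k.sum())
# tipper base
k=(z>.006)&(z<.03)&(x>.40)&(x<.52)&(y>.05)&(y<.32)
rect=cv2.minAreaRect(W[k][:,:2].astype(np.float32)); print('base rect',rect, np.nanmedian(z[k]))
for zl,zh in((.008,.03),(.03,.06),(.06,.10),(.10,.128),(.128,.15),(.15,.195),(.195,.215)):
    k=(z>zl)&(z<zh)&(x>.40)&(x<.52)&(y>.05)&(y<.32); print(zl,k.sum(),W[k].min(0).round(3),W[k].max(0).round(3)) if k.any() else 0
k=(z>.195)&(z<.215)&(x>.40)&(x<.52)&(y>.2); print(cv2.minAreaRect(W[k][:,:2].astype(np.float32)))
# chute surface
for n in("top",):
  k=(hsv[...,1]<60)&(x>.42)&(x<.49)&(y>.06)&(y<.2)&(z<.06)
  print('chute',cv2.minAreaRect(W[k][:,:2].astype(np.float32)), np.linalg.lstsq(np.c_[W[k][:,:2],np.ones(k.sum())],z[k],rcond=None)[0])
E
```

```text
outer [ 0.52323518 -0.11623543  0.12296281] area centroid [ 0.5228522  -0.11759649  0.04860737] medz ring 0.0452789022032265 lid 0.05242621230538469
lid fit [ 0.52586402 -0.11656149  0.10539396]
red 24 [ 0.4272 -0.0546  0.0459] r 0.1141 ang 147.3 yaw 5.3
green 15 [ 0.4112 -0.13    0.045 ] r 0.1129 ang -173.0 yaw 7.0
gold 24 [ 0.4416 -0.1963  0.0467] r 0.1143 ang -135.6 yaw 6.4
blue 16 [ 0.5083 -0.2292  0.0444] r 0.114 ang -97.6 yaw 6.4
top knob 57 [ 0.46650115 -0.01985043  0.09638738] 120.48186996087802 0.11184282958338325 0.10235485429117586
scene knob 81 [ 0.46573952 -0.02042781  0.09443327] 120.96863228449519 0.11173562719064772 0.10113151683067034
gold [ 0.44352293 -0.34291186  0.02539707] 75
blue [ 0.47667945 -0.4046161   0.02511541] 74
base rect ((0.4582306742668152, 0.18843884766101837), (0.26456883549690247, 0.11437883228063583), 88.75409698486328) 0.010330935195132174
0.008 863 [0.407 0.065 0.008] [0.513 0.32  0.03 ]
0.03 238 [0.426 0.138 0.03 ] [0.489 0.271 0.06 ]
0.06 64 [0.427 0.238 0.06 ] [0.49  0.282 0.099]
0.1 189 [0.423 0.237 0.1  ] [0.493 0.282 0.128]
0.128 103 [0.426 0.239 0.128] [0.489 0.282 0.15 ]
0.15 138 [0.437 0.24  0.15 ] [0.48  0.282 0.195]
0.195 127 [0.436 0.239 0.195] [0.481 0.284 0.209]
((0.4583791196346283, 0.2614469528198242), (0.045590948313474655, 0.04432198777794838), 89.50101470947266)
chute ((0.4609562158584595, 0.1338145136833191), (0.13168004155158997, 0.05780544504523277), 89.47852325439453) [-0.00858876  0.21165789 -0.00260234]
```

```bash
cat >> h.py <<'E'
def st():
    s=telemetry.state(); p=s["position"]; r=R.from_quat(s["tool_rot"]); y=r.apply([0,1,0])
    print('t',round(float(s["clock"]),1),'tip',np.round(p+r.apply([0,0,.182]),4),'grasp',np.round(p+r.apply([0,0,.164]),4),'yawY',round(float(np.degrees(np.arctan2(y[1],y[0]))),1),'z',np.round(r.apply([0,0,1]),3),'w',round(float(s["width"])*87,1),'gf',round(float(s["grip_force"]),1),'F',np.round(s["contact_force"],1))
E
python3 - <<'E'
from h import *
from scipy.optimize import least_squares
P=np.array([[.4272,-.0546],[.4112,-.13],[.4416,-.1963],[.5083,-.2292]])
def f(q):
    a=q[2]+np.radians(104+38*np.arange(1,5)); return (np.c_[q[0]+.112*np.cos(a),q[1]+.112*np.sin(a)]-P).ravel()
g=least_squares(f,[.524,-.117,.1]); print(g.x,np.degrees(g.x[2]),np.round(f(g.x),4))
E
```

```text
[ 0.52264958 -0.11713872  0.10629753] 6.090399635374164 [ 0.0004 -0.0033  0.0001  0.001   0.0006  0.0012 -0.0011  0.0011]
```

arm_command(commands=[[[0, 0, 0], [0, 0, 0.0767]], [[0, 0, 0], [0, 0, 0.0767]], [[0, 0, 0], [0, 0, 0.0767]], [[0, 0, 0], [0, 0, 0.0767]], [[0, 0, 0], [0, 0, 0.0767]]], grip=1)

```text
clock: 2.02
position: [0.291, 0.6091, 0.4048]
tool_rot: [0.587, 0.81, 0.0, -0.0]
contact_force: [0.2, 0.5, 0.5]
width: 0.517
grip_force: 0.0
```

arm_command(commands=[[[0, 0, 0], [0, 0, 0.0767]], [[0, 0, 0], [0, 0, 0.0767]], [[0, 0, 0], [0, 0, 0]]])

```text
clock: 2.4
position: [0.2908, 0.6091, 0.4047]
tool_rot: [0.706, 0.708, 0.0, 0.0]
contact_force: [0.9, 0.5, -0.4]
width: 0.173
grip_force: 0.0
```

arm_command(commands=[[[-0.095, 0.056, 0.016], [0, 0, 0]], [[-0.095, 0.056, 0.016], [0, 0, 0]], [[-0.095, 0.056, 0.016], [0, 0, 0]], [[-0.095, 0.056, 0.016], [0, 0, 0]], [[-0.095, 0.056, 0.016], [0, 0, 0]]])

```text
clock: 3.02
position: [0.4319, 0.3701, 0.3648]
tool_rot: [0.706, 0.708, 0.0, -0.0]
contact_force: [0.8, 0.6, 0.2]
width: 0.008
grip_force: 0.0
```

arm_command(commands=[[[-0.094, 0.056, 0.016], [0, 0, 0]], [[0, 0, 0], [0, 0, 0]]])

```text
clock: 3.28
position: [0.4617, 0.3196, 0.3566]
tool_rot: [0.709, 0.705, -0.001, 0.001]
contact_force: [-0.8, -0.4, 0.2]
width: 0.001
grip_force: 0.0
```

```bash
python3 -c "
from h import *
st()
for i in range(0,11):
    th=2.2*i/10; a=np.array([.261,.111]); u=np.array([-np.sin(th),np.cos(th)]); n=np.array([np.cos(th),np.sin(th)])
    s=.075-.005*min(1,th); p=a+s*u+.021*n
    print(round(th,2),p.round(3), (a+.092*u+.021*n).round(3))
"
```

```text
t 3.3 tip [0.4619 0.3192 0.1746] grasp [0.4618 0.3192 0.1926] yawY -0.3 z [ 0.001 -0.002 -1.   ] w 0.1 gf 0.0 F [-0.8 -0.4  0.2]
0.0 [0.282 0.186] [0.282 0.203]
0.22 [0.265 0.188] [0.261 0.205]
0.44 [0.249 0.186] [0.241 0.203]
0.66 [0.234 0.181] [0.221 0.197]
0.88 [0.22  0.172] [0.203 0.186]
1.1 [0.208 0.161] [0.189 0.171]
1.32 [0.198 0.149] [0.177 0.154]
1.54 [0.192 0.134] [0.17  0.135]
1.76 [0.188 0.118] [0.167 0.114]
1.98 [0.188 0.102] [0.168 0.094]
2.2 [0.192 0.087] [0.174 0.074]
```

arm_command(commands=[[[-0.054, -0.007, -0.022], [0, 0, 0]], [[-0.034, 0, -0.004], [0, 0, 0]], [[-0.032, 0, 0.004], [0, 0, 0]], [[-0.03, 0, 0.01], [0, 0, 0]], [[-0.028, 0, 0.018], [0, 0, 0]]])

```text
clock: 3.9
position: [0.4558, 0.2352, 0.3535]
tool_rot: [0.707, 0.708, 0.001, 0.0]
contact_force: [0.1, 0.9, 2.6]
width: 0.007
grip_force: 1.1
```

arm_command(commands=[[[-0.024, 0, 0.022], [0, 0, 0]], [[-0.02, 0, 0.024], [0, 0, 0]], [[-0.012, 0, 0.03], [0, 0, 0]], [[-0.008, 0, 0.032], [0, 0, 0]], [[0, 0, 0.02], [0, 0, 0]]])

```text
clock: 4.53
position: [0.4557, 0.2025, 0.2883]
tool_rot: [0.707, 0.707, -0.001, 0.0]
contact_force: [0.3, -2.9, 2.3]
width: 0.004
grip_force: 1.9
```

```bash
python3 -c "
from h import *
st()
c=cam('scene'); save(c,'s1.png'); st()
a=c['frame'][200:400,150:400,::-1]; cv2.imwrite('pics/c.png',cv2.resize(a,None,fx=2.4,fy=2.4,interpolation=3))
"
```

```text
t 4.5 tip [0.4554 0.2022 0.1064] grasp [0.4555 0.2022 0.1244] yawY -0.0 z [-0.001 -0.002 -1.   ] w 0.3 gf 1.9 F [ 0.3 -2.9  2.3]
t 4.6 tip [0.4547 0.2023 0.1054] grasp [0.4548 0.2023 0.1234] yawY -0.0 z [-0.003 -0.003 -1.   ] w 0.4 gf 1.4 F [ 0.7 -2.2  1.2]
```

View pics/c.png

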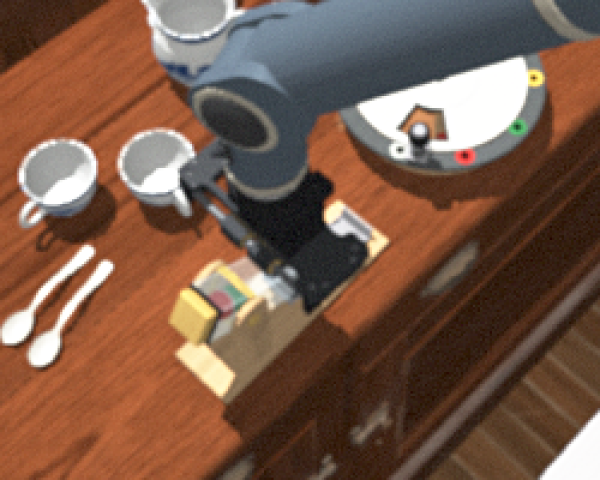

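The tube is tipping, with its brass weight at about (190,320) and the capsules still inside. I'll continue down gently.

arm_command(commands=[[[0, 0.006, 0.012], [0, 0, 0]], [[0, 0, 0.01], [0, 0, 0]], [[0, 0, 0.006], [0, 0, 0]], [[0, 0, 0.006], [0, 0, 0]], [[0, 0, 0], [0, 0, 0]]])

```text
clock: 5.2
position: [0.4618, 0.1993, 0.2824]
tool_rot: [0.708, 0.706, 0.001, 0.001]
contact_force: [-17.5, -23.7, 83.7]
width: 0.005
grip_force: 41.0
```

```bash
python3 -c "
from h import *
st()
c=cam('scene')
a=c['frame'][250:370,200:340,::-1]; cv2.imwrite('pics/d.png',cv2.resize(a,None,fx=4,fy=4,interpolation=3))
"
```

```text
t 5.2 tip [0.4623 0.1992 0.1004] grasp [0.4622 0.1992 0.1184] yawY -0.2 z [ 0.002 -0.    -1.   ] w 0.5 gf 41.0 F [-17.5 -23.7  83.7]
```

View pics/d.png

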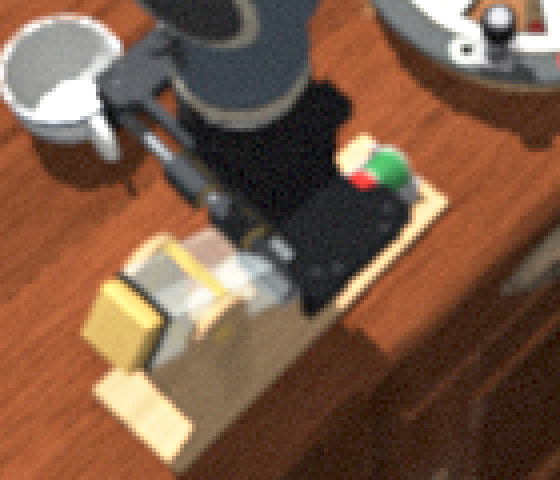

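Both capsules are out, green by the end stop and red behind it. The tube is at its stop with a high force, so I'm backing off and letting it swing up.

arm_command(commands=[[[0, 0, -0.016], [0, 0, 0]], [[0, 0, -0.03], [0, 0, 0]], [[0.004, 0, -0.05], [0, 0, 0]], [[0.01, 0, -0.06], [0, 0, 0]], [[0.02, 0, -0.06], [0, 0, 0]]])

```text
clock: 5.88
position: [0.4581, 0.2219, 0.3813]
tool_rot: [0.706, 0.708, -0.0, -0.001]
contact_force: [-0.5, 0.2, 0.4]
width: 0.004
grip_force: 0.0
```

arm_command(commands=[[[0.03, 0, -0.05], [0, 0, 0]], [[0.04, 0, -0.04], [0, 0, 0]], [[0.05, 0, -0.04], [0, 0, 0]], [[0.05, 0, -0.04], [0, 0, 0]], [[0, 0, -0.02], [0, 0, 0]]])

```text
clock: 6.5
position: [0.4575, 0.3086, 0.476]
tool_rot: [0.705, 0.709, 0.0, -0.001]
contact_force: [0.2, -0.6, 0.4]
width: 0.005
grip_force: 0.0
```

```bash
python3 -c "
from h import *
st()
from cell import *
c=cam('top'); W=cloud(c)
for i in range(60,0): pass
a=c['frame'][200:310,130:270,::-1]; b=cv2.resize(a,None,fx=5,fy=5,interpolation=3)
cv2.imwrite('pics/e.png',b); save(c,'top2.png'); np.save('top2.npy',W)
"
```

```text
t 6.5 tip [0.4574 0.3088 0.294 ] grasp [0.4574 0.3088 0.312 ] yawY 0.3 z [-0.001  0.001 -1.   ] w 0.4 gf 0.0 F [ 0.2 -0.6  0.4]
```

View pics/e.png

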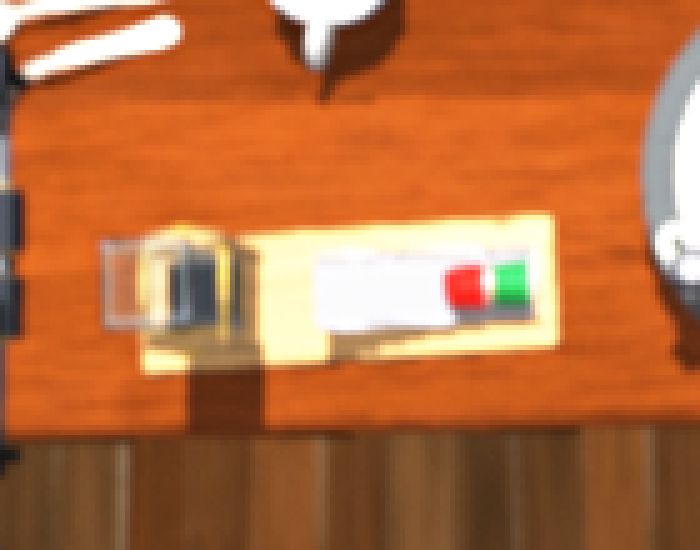

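The tube is upright and empty. Red at (465,287) and green at (511,283) lie in a row at the chute's end. Next I'll measure them and plan the lid turn to red.

```bash
python3 -c "
from h import *
f=cv2.imread('pics/top2.png'); W=np.load('top2.npy'); h=cv2.cvtColor(f,cv2.COLOR_BGR2HSV)
x,y,z=W[...,0],W[...,1],W[...,2]
k0=(x>.42)&(x<.5)&(y>.07)&(y<.2)
for n,k in(('red',k0&((h[...,0]>170)|(h[...,0]<6))&(h[...,1]>190)&(z>.02)),('green',k0&(h[...,0]>45)&(h[...,0]<85)&(h[...,1]>120))):
    print(n,k.sum(),np.nanmedian(W[k],0),W[k].min(0),W[k].max(0))
k=(z>.028)&k0&(y<.15); 
ys=np.arange(.07,.16,.004)
for a in ys:
    m=k0&(y>=a)&(y<a+.004); v=W[m]; print(round(a,3),'zmax',v[:,2].max().round(3),'x of top',v[v[:,2]>v[:,2].max()-.006][:,0].min().round(3),v[v[:,2]>v[:,2].max()-.006][:,0].max().round(3))
"
```

```text
red 34 [0.46141938 0.11372327 0.04481084] [0.45404085 0.10647092 0.03441481] [0.47191047 0.1212995  0.05048416]
green 43 [0.46296687 0.0868097  0.03723656] [0.45397387 0.08026275 0.02970494] [0.47506472 0.09542672 0.04817181]
0.07 zmax 0.025 x of top 0.445 0.445
0.074 zmax 0.04 x of top 0.457 0.472
0.078 zmax 0.042 x of top 0.462 0.468
0.082 zmax 0.044 x of top 0.457 0.472
0.086 zmax 0.048 x of top 0.457 0.462
0.09 zmax 0.042 x of top 0.454 0.472
0.094 zmax 0.042 x of top 0.454 0.475
0.098 zmax 0.049 x of top 0.46 0.471
0.102 zmax 0.049 x of top 0.454 0.471
0.106 zmax 0.047 x of top 0.457 0.475
0.11 zmax 0.05 x of top 0.46 0.466
0.114 zmax 0.05 x of top 0.454 0.466
0.118 zmax 0.05 x of top 0.454 0.472
0.122 zmax 0.049 x of top 0.457 0.469
0.126 zmax 0.041 x of top 0.467 0.469
0.13 zmax 0.029 x of top 0.444 0.486
0.134 zmax 0.032 x of top 0.444 0.485
0.138 zmax 0.031 x of top 0.444 0.486
0.142 zmax 0.033 x of top 0.444 0.485
0.146 zmax 0.031 x of top 0.444 0.483
0.15 zmax 0.036 x of top 0.444 0.461
0.154 zmax 0.035 x of top 0.441 0.483
0.158 zmax 0.036 x of top 0.441 0.483
```

arm_command(commands=[[[-0.11, 0.003, 0], [0, 0, 0]], [[-0.11, 0.003, 0], [0, 0, 0]], [[-0.11, 0.003, 0.01], [0, 0, 0]], [[-0.11, 0.003, 0.05], [0, 0, 0]], [[-0.11, 0.003, 0.1], [0, 0, 0]]], grip=0.4)

```text
clock: 7.18
position: [0.4655, 0.0362, 0.4035]
tool_rot: [0.708, 0.706, 0.001, 0.0]
contact_force: [0.8, 0.1, -0.1]
width: 0.489
grip_force: 0.0
```

arm_command(commands=[[[-0.108, 0.003, 0.1], [0, 0, 0]], [[0, 0, 0.098], [0, 0, 0]], [[0, 0, 0], [0, 0, 0]], [[0, 0, 0], [0, 0, 0]]])

```text
clock: 7.68
position: [0.4677, -0.0064, 0.3133]
tool_rot: [0.707, 0.707, 0.001, 0.0]
contact_force: [0.5, 0.1, -0.3]
width: 0.599
grip_force: 0.0
```

```bash
python3 -c "
from h import *
st()"
```

```text
t 7.7 tip [ 0.4679 -0.0063  0.1313] grasp [ 0.4679 -0.0063  0.1493] yawY 0.0 z [ 0.001  0.    -1.   ] w 52.1 gf 0.0 F [ 0.5  0.1 -0.3]
```

arm_command(commands=[[[-0.028, -0.004, 0.03], [0, 0, 0]], [[0, 0, 0.048], [0, 0, 0]], [[0, 0, 0.046], [0, 0, 0]], [[0, 0, 0], [0, 0, 0]]])

```text
clock: 8.18
position: [0.4657, -0.0199, 0.2509]
tool_rot: [0.706, 0.708, 0.0, -0.0]
contact_force: [-0.3, -0.3, -0.2]
width: 0.599
grip_force: 0.0
```

arm_command(commands=[[[0, 0, 0], [0, 0, 0]], [[0, 0, 0], [0, 0, 0]], [[0, 0, 0], [0, 0, 0]], [[0, 0, 0], [0, 0, 0]]], grip=1)

```text
clock: 8.68
position: [0.4664, -0.0206, 0.251]
tool_rot: [0.707, 0.707, 0.001, 0.002]
contact_force: [2.4, -2.0, 1.3]
width: 0.265
grip_force: 30.0
```

```bash
cat >> h.py <<'E'
C=np.array([.5235,-.117]); Y0=6.2+104
def arc(a0,a1,n):
    a=np.radians(Y0+np.linspace(a0,a1,n+1)); p=C+.112*np.c_[np.cos(a),np.sin(a)]
    print(p[0].round(4),p[-1].round(4)); print([(round(float(d[1])*2,3),round(float(d[0])*2,3)) for d in np.diff(p,axis=0)])
E
python3 -c "
from h import *
st(); s=telemetry.state(); g=s['position'][:2]; a=np.degrees(np.arctan2(*(g-C)[::-1]))-Y0; print(a,np.hypot(*(g-C))); arc(a,38,8)"
```

```text
t 8.7 tip [ 0.4671 -0.0207  0.069 ] grasp [ 0.467  -0.0207  0.087 ] yawY 0.0 z [ 0.004 -0.    -1.   ] w 23.0 gf 30.0 F [ 2.4 -2.   1.3]
10.447882921296227 0.11202716867908438
[ 0.4664 -0.0206] [ 0.4283 -0.058 ]
[(-0.007, -0.011), (-0.008, -0.011), (-0.009, -0.01), (-0.009, -0.01), (-0.01, -0.009), (-0.01, -0.009), (-0.011, -0.008), (-0.011, -0.007)]
```

arm_command(commands=[[[0, 0, -0.008], [0, 0, 0]], [[-0.007, -0.011, 0], [0, 0, 0]], [[-0.008, -0.011, 0], [0, 0, 0]], [[-0.009, -0.01, 0], [0, 0, 0]], [[-0.009, -0.01, 0], [0, 0, 0]]])

```text
clock: 9.3
position: [0.4443, -0.0379, 0.254]
tool_rot: [0.707, 0.707, 0.0, 0.001]
contact_force: [4.7, -4.8, -8.3]
width: 0.263
grip_force: 30.0
```

arm_command(commands=[[[-0.01, -0.009, 0], [0, 0, 0]], [[-0.01, -0.009, 0], [0, 0, 0]], [[-0.011, -0.008, 0], [0, 0, 0]], [[-0.011, -0.007, 0], [0, 0, 0]], [[0, 0, 0], [0, 0, 0]]])

```text
clock: 9.93
position: [0.4281, -0.0589, 0.2543]
tool_rot: [0.707, 0.707, 0.0, 0.001]
contact_force: [5.3, -4.1, -9.4]
width: 0.267
grip_force: 30.0
```

arm_command(commands=[[[0, 0, 0.008], [0, 0, 0]], [[0, 0, 0.008], [0, 0, 0]], [[0, 0, 0.008], [0, 0, 0]], [[0, 0, 0], [0, 0, 0]]])

```text
clock: 10.42
position: [0.4288, -0.0579, 0.2427]
tool_rot: [0.707, 0.707, 0.001, 0.001]
contact_force: [5.7, -1.8, -4.1]
width: 0.266
grip_force: 30.0
```

```bash
python3 -c "
from h import *
st(); s=telemetry.state(); g=s['position'][:2]; a=np.degrees(np.arctan2(*(g-C)[::-1]))-Y0; print(a,np.hypot(*(g-C)))"
```

```text
t 10.4 tip [ 0.4294 -0.0579  0.0607] grasp [ 0.4293 -0.0579  0.0787] yawY 0.0 z [ 0.003  0.    -1.   ] w 23.1 gf 30.0 F [ 5.7 -1.8 -4.1]
37.827757445823934 0.11157913593408486
```

arm_command(commands=[[[0, 0, 0], [0, 0, 0]], [[0, 0, 0], [0, 0, 0]], [[0, 0, 0], [0, 0, 0]], [[0, 0, -0.06], [0, 0, 0]], [[0, 0, -0.08], [0, 0, 0]]], grip=0.3)

```text
clock: 11.05
position: [0.427, -0.0579, 0.3122]
tool_rot: [0.707, 0.707, -0.002, -0.001]
contact_force: [0.2, 1.0, 0.2]
width: 0.678
grip_force: 0.0
```

arm_command(commands=[[[0.085, 0.018, 0], [0, 0, 0]], [[0.085, 0.018, 0], [0, 0, 0]], [[0.085, 0.018, 0], [0, 0, 0]], [[0.087, 0.016, 0], [0, 0, 0]], [[0, 0, 0.04], [0, 0, 0]]])

```text
clock: 11.68
position: [0.4633, 0.1169, 0.2928]
tool_rot: [0.705, 0.71, 0.002, -0.0]
contact_force: [-0.2, -0.4, -0.1]
width: 0.698
grip_force: 0.0
```

```bash
python3 -c "
from h import *
st()
c=cam('top');W=cloud(c);z=W[...,2]
k=(z>.07)&(z<.11)&(np.hypot(W[...,0]-.428,W[...,1]+.058)<.025);print('knobtop',np.nanmedian(z[k]),np.nanmean(W[k],0))"
```

```text
t 11.7 tip [0.4637 0.1173 0.1108] grasp [0.4636 0.1173 0.1288] yawY 0.4 z [ 0.002  0.002 -1.   ] w 60.7 gf 0.0 F [-0.2 -0.4 -0.1]
knobtop 0.08806039744938976 [ 0.42762207 -0.05765378  0.08738758]
```

arm_command(commands=[[[-0.006, 0, 0.06], [0, 0, 0]], [[0, 0, 0.06], [0, 0, 0]], [[0, 0, 0.044], [0, 0, 0]], [[0, 0, 0], [0, 0, 0]]])

```text
clock: 12.22
position: [0.4618, 0.1093, 0.2091]
tool_rot: [0.707, 0.707, -0.002, -0.001]
contact_force: [0.5, 0.2, 0.3]
width: 0.7
grip_force: 0.0
```

arm_command(commands=[[[0, 0, 0], [0, 0, 0]], [[0, 0, 0], [0, 0, 0]], [[0, 0, 0], [0, 0, 0]], [[0, 0, 0], [0, 0, 0]]], grip=1)

```text
clock: 12.72
position: [0.4629, 0.1101, 0.2107]
tool_rot: [0.707, 0.707, 0.0, 0.0]
contact_force: [-0.3, 0.5, 0.9]
width: 0.337
grip_force: 29.9
```

arm_command(commands=[[[0, 0, -0.03], [0, 0, 0]], [[0, 0, -0.06], [0, 0, 0]], [[0, 0, -0.08], [0, 0, 0]], [[0, 0, -0.08], [0, 0, 0]], [[0, 0, 0], [0, 0, 0]]])

```text
clock: 13.35
position: [0.4638, 0.11, 0.3389]
tool_rot: [0.707, 0.707, 0.004, 0.001]
contact_force: [-0.3, -0.3, -0.8]
width: 0.337
grip_force: 29.7
```

```bash
python3 -c "
from h import *
st(); c=cam('scene'); save(c,'s3.png'); u,v=map(int,proj(c,telemetry.state()['position']-[0,0,.17])); print(u,v)
a=c['frame'][v-50:v+50,u-60:u+60,::-1]; cv2.imwrite('pics/f.png',cv2.resize(a,None,fx=5,fy=5,interpolation=3))"
```

```text
t 13.3 tip [0.465  0.1106 0.1569] grasp [0.4649 0.1106 0.1749] yawY 0.0 z [ 0.007  0.004 -1.   ] w 29.3 gf 29.7 F [-0.3 -0.3 -0.8]
289 271
```

View pics/f.png

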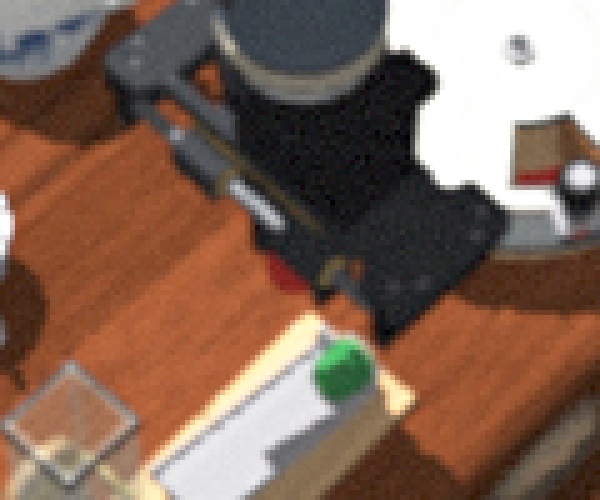

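Red is held (opening 29 mm). The window shows the red pad at (540,175), and green rests at the chute end at (345,368). I'm carrying red to the window and turning the tool tangential.

arm_command(commands=[[[-0.077, 0.001, 0], [0, 0, 0]], [[-0.077, 0.001, 0], [0, 0, 0]], [[-0.077, 0.001, 0], [0, 0, 0]], [[-0.077, 0.001, 0], [0, 0, 0]], [[-0.077, 0, 0], [0, 0, 0]]])

```text
clock: 14.02
position: [0.4642, -0.0835, 0.3343]
tool_rot: [0.707, 0.707, -0.001, -0.001]
contact_force: [0.8, -0.4, -0.6]
width: 0.338
grip_force: 29.7
```

arm_command(commands=[[[0, 0, 0], [0, 0, -0.081]], [[0, 0, 0], [0, 0, -0.081]], [[0, 0, 0], [0, 0, -0.081]], [[0, 0, 0], [0, 0, -0.08]], [[0, 0, 0], [0, 0, -0.08]]])

```text
clock: 14.65
position: [0.4643, -0.0824, 0.3341]
tool_rot: [0.353, 0.936, -0.0, -0.001]
contact_force: [1.2, 0.8, 0.1]
width: 0.336
grip_force: 29.7
```

arm_command(commands=[[[0, 0, 0], [0, 0, -0.08]], [[0, 0, 0.06], [0, 0, 0]], [[0, 0, 0.06], [0, 0, 0]], [[0, 0, 0], [0, 0, 0]]])

```text
clock: 15.15
position: [0.4635, -0.0822, 0.2729]
tool_rot: [0.276, 0.961, -0.001, -0.003]
contact_force: [-0.1, 0.1, 0.5]
width: 0.338
grip_force: 29.7
```

```bash
cat >> h.py <<'E'
def to(x,y,z):
    "tool-axis shift (normalised) to bring the TIP to x,y,z"
    s=telemetry.state(); r=R.from_quat(s["tool_rot"]); t=s["position"]+r.apply([0,0,.182])
    print('shift',np.round(r.inv().apply(np.array([x,y,z])-t)/.5,3))
E
python3 -c "
from h import *
st(); to(.467,-.082,.065)"
```

```text
t 15.2 tip [ 0.4621 -0.0822  0.0909] grasp [ 0.4623 -0.0822  0.1089] yawY 58.0 z [-0.007  0.    -1.   ] w 29.4 gf 29.7 F [-0.1  0.1  0.5]
shift [-0.008  0.006  0.052]
```

arm_command(commands=[[[-0.008, 0.004, 0.026], [0, 0, 0]], [[0, 0, 0.026], [0, 0, 0]], [[0, 0, 0], [0, 0, 0]]])

```text
clock: 15.52
position: [0.4691, -0.0828, 0.2485]
tool_rot: [0.276, 0.961, -0.0, -0.001]
contact_force: [0.4, 0.8, -0.1]
width: 0.339
grip_force: 29.7
```

arm_command(commands=[[[0, 0, 0], [0, 0, 0]], [[0, 0, 0], [0, 0, 0]], [[0, 0, 0], [0, 0, 0]], [[0, 0, 0], [0, 0, 0]], [[0, 0, -0.08], [0, 0, 0]]], grip=0.45)

```text
clock: 16.15
position: [0.4684, -0.0825, 0.2877]
tool_rot: [0.276, 0.961, -0.001, -0.003]
contact_force: [0.6, -0.3, -0.4]
width: 0.552
grip_force: 0.0
```

arm_command(commands=[[[0, 0, -0.04], [0, 0, 0.081]], [[0, 0, 0], [0, 0, 0.081]], [[0, 0, 0], [0, 0, 0.081]], [[0, 0, 0], [0, 0, 0.08]], [[0, 0, 0], [0, 0, 0.08]]])

```text
clock: 16.77
position: [0.4693, -0.0828, 0.3093]
tool_rot: [0.647, 0.762, 0.0, -0.0]
contact_force: [-0.6, -0.6, 0.4]
width: 0.551
grip_force: 0.0
```

arm_command(commands=[[[0, 0, 0], [0, 0, 0.08]], [[0, -0.07, 0], [0, 0, 0]], [[0, 0, 0], [0, 0, 0]]])

```text
clock: 17.15
position: [0.4322, -0.083, 0.3088]
tool_rot: [0.707, 0.707, -0.0, -0.001]
contact_force: [0.5, -0.1, -0.2]
width: 0.549
grip_force: 0.0
```

```bash
python3 -c "
from h import *
st(); to(.4285,-.0575,.061); arc(38,76,10)
for n in('scene','top'):
  c=cam(n); u,v=map(int,proj(c,[.464,-.08,.03])); a=c['frame'][v-40:v+40,u-50:u+50,::-1]; cv2.imwrite('pics/g_%s.png'%n,cv2.resize(a,None,fx=4,fy=4,interpolation=3))
a=[cv2.imread('pics/g_%s.png'%n) for n in('scene','top')]; cv2.imwrite('pics/g.png',np.hstack(a))"
```

```text
t 17.1 tip [ 0.4318 -0.0827  0.1268] grasp [ 0.4318 -0.0827  0.1448] yawY -0.0 z [-0.002  0.001 -1.   ] w 47.7 gf 0.0 F [ 0.5 -0.1 -0.2]
shift [ 0.05  -0.006  0.132]
[ 0.4283 -0.058 ] [ 0.4122 -0.1291]
[(-0.013, -0.007), (-0.013, -0.007), (-0.014, -0.006), (-0.014, -0.005), (-0.014, -0.004), (-0.015, -0.003), (-0.015, -0.002), (-0.015, -0.001), (-0.015, 0.0), (-0.015, 0.001)]
```

View pics/g.png

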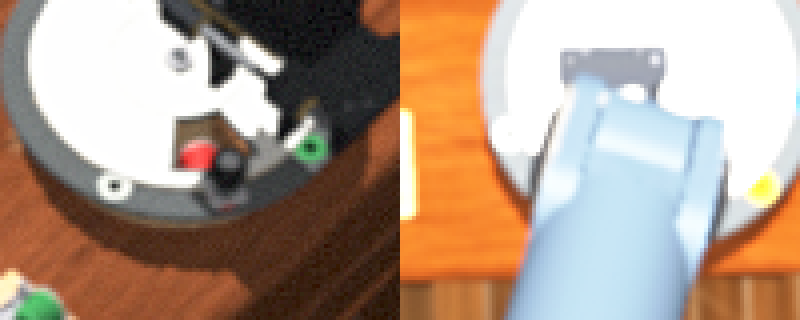

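Red is in its compartment, at (195,155) in the window. Now the lid goes to green.

arm_command(commands=[[[0.05, -0.006, 0], [0, 0, 0]], [[0, 0, 0.066], [0, 0, 0]], [[0, 0, 0.064], [0, 0, 0]], [[0, 0, 0], [0, 0, 0]]])

```text
clock: 17.75
position: [0.4314, -0.0577, 0.2429]
tool_rot: [0.707, 0.707, -0.002, -0.001]
contact_force: [0.3, -0.1, -0.1]
width: 0.555
grip_force: 0.0
```

arm_command(commands=[[[0, 0, 0], [0, 0, 0]], [[0, 0, 0], [0, 0, 0]], [[0, 0, 0], [0, 0, 0]], [[0, 0, -0.012], [0, 0, 0]], [[0, 0, -0.012], [0, 0, 0]]], grip=1)

```text
clock: 18.38
position: [0.4309, -0.0578, 0.2563]
tool_rot: [0.707, 0.707, -0.0, -0.0]
contact_force: [0.1, 0.4, -8.3]
width: 0.265
grip_force: 30.0
```

arm_command(commands=[[[-0.013, -0.007, 0], [0, 0, 0]], [[-0.013, -0.007, 0], [0, 0, 0]], [[-0.014, -0.006, 0], [0, 0, 0]], [[-0.014, -0.005, 0], [0, 0, 0]], [[-0.014, -0.004, 0], [0, 0, 0]]])

```text
clock: 19.0
position: [0.4164, -0.0924, 0.256]
tool_rot: [0.707, 0.707, -0.0, -0.0]
contact_force: [-0.0, 1.6, -8.5]
width: 0.269
grip_force: 30.0
```

arm_command(commands=[[[-0.015, -0.003, 0], [0, 0, 0]], [[-0.015, -0.002, 0], [0, 0, 0]], [[-0.015, -0.001, 0], [0, 0, 0]], [[-0.015, 0, 0], [0, 0, 0]], [[-0.015, 0.001, 0], [0, 0, 0]]])

```text
clock: 19.62
position: [0.4142, -0.1299, 0.2561]
tool_rot: [0.707, 0.707, -0.0, -0.0]
contact_force: [-2.6, 0.6, -8.4]
width: 0.261
grip_force: 30.0
```

arm_command(commands=[[[0, 0, 0], [0, 0, 0]], [[0, 0, 0.008], [0, 0, 0]], [[0, 0, 0.008], [0, 0, 0]], [[0, 0, 0.008], [0, 0, 0]], [[0, 0, 0], [0, 0, 0]]])

```text
clock: 20.25
position: [0.4144, -0.1299, 0.2451]
tool_rot: [0.707, 0.707, 0.0, -0.001]
contact_force: [-8.3, -0.8, 8.5]
width: 0.268
grip_force: 30.0
```

```bash
cat >> h.py <<'E'
def ang():
    g=telemetry.state()['position'][:2]; print('lid deg',np.degrees(np.arctan2(*(g-C)[::-1]))-Y0,'r',np.hypot(*(g-C)))
E
python3 -c "
from h import *
st();ang()"
```

```text
t 20.2 tip [ 0.4144 -0.1297  0.0631] grasp [ 0.4144 -0.1298  0.0811] yawY 0.0 z [-0.     0.001 -1.   ] w 23.3 gf 30.0 F [-8.3 -0.8  8.5]
lid deg -283.43580558123466 r 0.10983641552195905
```

arm_command(commands=[[[0.002, -0.004, -0.004], [0, 0, 0]], [[0, 0, 0.004], [0, 0, 0]], [[0, 0, 0], [0, 0, 0]]])

```text
clock: 20.62
position: [0.4135, -0.1286, 0.2452]
tool_rot: [0.707, 0.707, 0.001, 0.001]
contact_force: [-3.4, -1.5, 5.7]
width: 0.266
grip_force: 30.0
```

arm_command(commands=[[[0, 0, 0], [0, 0, 0]], [[0, 0, 0], [0, 0, 0]], [[0, 0, 0], [0, 0, 0]], [[0, 0, -0.07], [0, 0, 0]], [[0, 0, -0.07], [0, 0, 0]]], grip=0.3)

```text
clock: 21.25
position: [0.4125, -0.1284, 0.3149]
tool_rot: [0.707, 0.707, -0.0, -0.0]
contact_force: [-0.9, 1.0, -0.0]
width: 0.68
grip_force: 0.0
```

arm_command(commands=[[[0.087, 0.02, 0], [0, 0, 0]], [[0.087, 0.02, 0], [0, 0, 0]], [[0.087, 0.02, 0], [0, 0, 0]], [[0.087, 0.02, 0], [0, 0, 0]], [[0.087, 0.019, 0], [0, 0, 0]]])

```text
clock: 21.88
position: [0.4621, 0.0908, 0.3144]
tool_rot: [0.707, 0.707, 0.001, 0.0]
contact_force: [-0.1, -0.2, 0.5]
width: 0.699
grip_force: 0.0
```

```bash
cat >> h.py <<'E'
def knob(n,a):
    c=cam(n);W=cloud(c);z=W[...,2];a=np.radians(Y0+a);p=C+.112*np.array([np.cos(a),np.sin(a)])
    k=(z>.075)&(z<.11)&(np.hypot(W[...,0]-p[0],W[...,1]-p[1])<.025);m=np.nanmean(W[k],0);print(n,k.sum(),'knobtop',np.nanmedian(z[k]),m,'deg',(np.degrees(np.arctan2(m[1]-C[1],m[0]-C[0]))-Y0)%360); return c,W
E
python3 -c "
from h import *
st();to(.464,.0875,.022);knob('scene',76)
c,W=knob('top',76); f=c['frame'][...,::-1].copy(); h=cv2.cvtColor(f,cv2.COLOR_BGR2HSV);z=W[...,2]
k=(h[...,0]>45)&(h[...,0]<85)&(h[...,1]>120)&(W[...,1]>.06)&(W[...,1]<.14)&(z>.01)&(z<.06)
print('green',k.sum(),np.nanmean(W[k],0) if k.any() else 0)
"
```

```text
t 21.9 tip [0.4623 0.0909 0.1324] grasp [0.4623 0.0909 0.1504] yawY 0.0 z [ 0.001  0.001 -1.   ] w 60.8 gf 0.0 F [-0.1 -0.2  0.5]
shift [-0.007  0.003  0.221]
scene 77 knobtop 0.08791959100691216 [ 0.41053112 -0.12660556  0.08663825] deg 74.66007799744153
top 58 knobtop 0.08673397822661177 [ 0.41238868 -0.12619984  0.08669609] deg 74.53320017877422
green 0 0
```

arm_command(commands=[[[0, 0.003, 0.08], [0, 0, 0]], [[0, 0, 0.08], [0, 0, 0]], [[0, 0, 0.058], [0, 0, 0]], [[0, 0, 0], [0, 0, 0]]])

```text
clock: 22.48
position: [0.4625, 0.0884, 0.2038]
tool_rot: [0.707, 0.707, -0.002, -0.001]
contact_force: [0.3, -0.1, -0.0]
width: 0.701
grip_force: 0.0
```

arm_command(commands=[[[0, 0, 0], [0, 0, 0]], [[0, 0, 0], [0, 0, 0]], [[0, 0, 0], [0, 0, 0]], [[0, 0, 0], [0, 0, 0]]], grip=1)

```text
clock: 22.98
position: [0.4634, 0.0893, 0.2058]
tool_rot: [0.707, 0.707, 0.001, 0.0]
contact_force: [-1.4, 0.0, 2.9]
width: 0.338
grip_force: 29.9
```

arm_command(commands=[[[0, 0, -0.03], [0, 0, 0]], [[0, 0, -0.06], [0, 0, 0]], [[0, 0, -0.08], [0, 0, 0]], [[0, 0, -0.08], [0, 0, 0]], [[0, 0, -0.02], [0, 0, 0]]])

```text
clock: 23.6
position: [0.4639, 0.0889, 0.3433]
tool_rot: [0.707, 0.707, 0.003, 0.001]
contact_force: [0.2, -0.1, -0.6]
width: 0.333
grip_force: 29.7
```

```bash
python3 -c "
from h import *
st(); c=cam('scene'); W=cloud(c); save(c,'s4.png'); h=cv2.cvtColor(c['frame'][...,::-1].copy(),cv2.COLOR_BGR2HSV); k=(h[...,0]>50)&(h[...,0]<85)&(h[...,1]>100)&(W[...,1]>.03)
print(k.sum(),np.nanmedian(W[k],0),np.nanpercentile(W[k],5,axis=0),np.nanpercentile(W[k],95,axis=0))"
```

```text
t 23.6 tip [0.4648 0.0893 0.1613] grasp [0.4647 0.0893 0.1793] yawY 0.0 z [ 0.005  0.003 -1.   ] w 29.0 gf 29.7 F [ 0.2 -0.1 -0.6]
19 [0.4615125  0.09950063 0.16935615] [0.42661015 0.09279321 0.16338675] [0.47796184 0.12515981 0.33076489]
```

arm_command(commands=[[[-0.085, -0.004, 0], [0, 0, 0]], [[-0.085, -0.004, 0], [0, 0, 0]], [[-0.085, -0.004, 0], [0, 0, 0]], [[-0.085, -0.004, 0], [0, 0, 0]], [[-0.085, -0.002, 0], [0, 0, 0]]])

```text
clock: 24.28
position: [0.4536, -0.1245, 0.3393]
tool_rot: [0.707, 0.707, -0.001, -0.001]
contact_force: [0.2, 0.2, -0.9]
width: 0.337
grip_force: 29.7
```

arm_command(commands=[[[0, 0, 0], [0, 0, 0.088]], [[0, 0, 0], [0, 0, 0.088]], [[0, 0, 0], [0, 0, 0.088]], [[0, 0, 0], [0, 0, 0.088]], [[0, 0, 0], [0, 0, 0.087]]])

```text
clock: 24.9
position: [0.4538, -0.1232, 0.3393]
tool_rot: [0.948, 0.317, -0.001, -0.0]
contact_force: [0.1, 0.2, -0.4]
width: 0.338
grip_force: 29.7
```

arm_command(commands=[[[0, 0, 0], [0, 0, 0.087]], [[0, 0, 0], [0, 0, 0.087]], [[0, 0, 0.06], [0, 0, 0.087]], [[0, 0, 0.06], [0, 0, 0]], [[0, 0, 0], [0, 0, 0]]])

```text
clock: 25.52
position: [0.4531, -0.1229, 0.2781]
tool_rot: [0.999, 0.052, -0.003, -0.0]
contact_force: [-0.4, -0.3, 0.5]
width: 0.337
grip_force: 29.7
```

```bash
python3 -c "
from h import *
st(); to(.456,-.1235,.065)"
```

```text
t 25.5 tip [ 0.4519 -0.1229  0.0961] grasp [ 0.452  -0.1229  0.1141] yawY -84.0 z [-0.007 -0.    -1.   ] w 29.3 gf 29.7 F [-0.4 -0.3  0.5]
shift [0.009 0.002 0.062]
```

arm_command(commands=[[[0.006, 0.002, 0.031], [0, 0, 0]], [[0, 0, 0.031], [0, 0, 0]], [[0, 0, 0], [0, 0, 0]]])

```text
clock: 25.9
position: [0.4571, -0.1239, 0.2483]
tool_rot: [0.999, 0.053, -0.001, -0.0]
contact_force: [-0.3, 0.3, 0.0]
width: 0.335
grip_force: 29.7
```

arm_command(commands=[[[0, 0, 0], [0, 0, 0]], [[0, 0, 0], [0, 0, 0]], [[0, 0, 0], [0, 0, 0]], [[0, 0, 0], [0, 0, 0]], [[0, 0, -0.08], [0, 0, 0]]], grip=0.45)

```text
clock: 26.52
position: [0.4566, -0.1235, 0.2881]
tool_rot: [0.999, 0.053, -0.003, -0.0]
contact_force: [0.4, 0.4, -0.2]
width: 0.55
grip_force: 0.0
```

arm_command(commands=[[[0, 0, -0.04], [0, 0, -0.088]], [[0, 0, 0], [0, 0, -0.088]], [[0, 0, 0], [0, 0, -0.088]], [[0, 0, 0], [0, 0, -0.088]], [[0, 0, 0], [0, 0, -0.087]]])

```text
clock: 27.15
position: [0.4574, -0.1241, 0.3093]
tool_rot: [0.87, 0.493, 0.0, -0.0]
contact_force: [1.0, 0.0, -0.1]
width: 0.551
grip_force: 0.0
```

arm_command(commands=[[[0, 0, 0], [0, 0, -0.087]], [[0, 0, 0], [0, 0, -0.087]], [[0, 0, 0], [0, 0, -0.087]], [[-0.006, -0.084, 0], [0, 0, 0]], [[0, 0, 0], [0, 0, 0]]])

```text
clock: 27.78
position: [0.4127, -0.1275, 0.3088]
tool_rot: [0.708, 0.706, -0.0, -0.002]
contact_force: [-0.1, 0.2, -0.2]
width: 0.549
grip_force: 0.0
```

```bash
python3 -c "
from h import *
st(); to(.412,-.1275,.061); arc(75.5,113.5,10)
c=cam('scene'); u,v=map(int,proj(c,[.454,-.124,.03])); a=c['frame'][v-40:v+40,u-50:u+50,::-1]; cv2.imwrite('pics/i.png',cv2.resize(a,None,fx=4,fy=4,interpolation=3))"
```

```text
t 27.8 tip [ 0.4123 -0.1271  0.1268] grasp [ 0.4123 -0.1272  0.1448] yawY -0.1 z [-0.003  0.002 -1.   ] w 47.8 gf 0.0 F [-0.1  0.2 -0.2]
shift [-0.001 -0.     0.132]
[ 0.4121 -0.1281] [ 0.4425 -0.1944]
[(-0.015, 0.002), (-0.015, 0.003), (-0.014, 0.004), (-0.014, 0.005), (-0.014, 0.006), (-0.013, 0.007), (-0.013, 0.008), (-0.012, 0.008), (-0.012, 0.009), (-0.011, 0.01)]
```

View pics/i.png

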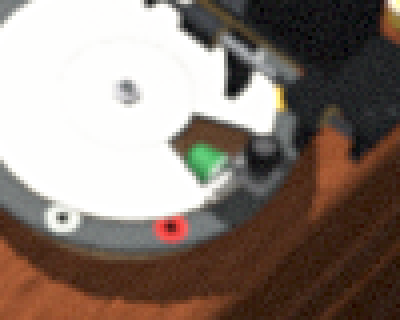

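Green is in its compartment, at (205,160). Now the lid goes to gold.

arm_command(commands=[[[0, 0, 0.066], [0, 0, 0]], [[0, 0, 0.066], [0, 0, 0]], [[0, 0, 0], [0, 0, 0]]])

```text
clock: 28.2
position: [0.4155, -0.1268, 0.2418]
tool_rot: [0.707, 0.707, -0.002, -0.001]
contact_force: [-0.7, -0.1, -0.4]
width: 0.548
grip_force: 0.0
```

arm_command(commands=[[[0, 0, 0], [0, 0, 0]], [[0, 0, 0], [0, 0, 0]], [[0, 0, 0], [0, 0, 0]], [[0, 0, -0.012], [0, 0, 0]], [[0, 0, -0.012], [0, 0, 0]]], grip=1)

```text
clock: 28.82
position: [0.4144, -0.1268, 0.255]
tool_rot: [0.707, 0.707, -0.001, -0.001]
contact_force: [-3.3, -0.6, -7.5]
width: 0.266
grip_force: 30.0
```

arm_command(commands=[[[-0.015, 0.002, 0], [0, 0, 0]], [[-0.015, 0.003, 0], [0, 0, 0]], [[-0.014, 0.004, 0], [0, 0, 0]], [[-0.014, 0.005, 0], [0, 0, 0]], [[-0.014, 0.006, 0], [0, 0, 0]]])

```text
clock: 29.45
position: [0.4249, -0.1642, 0.2547]
tool_rot: [0.707, 0.707, -0.001, -0.001]
contact_force: [-5.3, -2.0, -8.1]
width: 0.261
grip_force: 30.0
```

arm_command(commands=[[[-0.013, 0.007, 0], [0, 0, 0]], [[-0.013, 0.008, 0], [0, 0, 0]], [[-0.012, 0.008, 0], [0, 0, 0]], [[-0.012, 0.009, 0], [0, 0, 0]], [[-0.012, 0.01, 0], [0, 0, 0]]])

```text
clock: 30.08
position: [0.4466, -0.1952, 0.2551]
tool_rot: [0.707, 0.707, -0.0, 0.0]
contact_force: [-3.7, -3.7, -9.1]
width: 0.263
grip_force: 30.0
```

arm_command(commands=[[[0, 0, 0], [0, 0, 0]], [[0, 0, 0.008], [0, 0, 0]], [[0, 0, 0.008], [0, 0, 0]], [[0, 0, 0.008], [0, 0, 0]], [[0, 0, 0], [0, 0, 0]]])

```text
clock: 30.7
position: [0.4462, -0.1948, 0.2441]
tool_rot: [0.707, 0.707, -0.0, -0.001]
contact_force: [-8.3, -0.9, 5.9]
width: 0.262
grip_force: 30.0
```

```bash
python3 -c "
from h import *
st();ang()"
```

```text
t 30.7 tip [ 0.4459 -0.1945  0.0621] grasp [ 0.4459 -0.1945  0.0801] yawY -0.0 z [-0.001  0.001 -1.   ] w 22.8 gf 30.0 F [-8.3 -0.9  5.9]
lid deg -245.0500193654986 r 0.10967238957678555
```

arm_command(commands=[[[0.002, -0.004, -0.004], [0, 0, 0]], [[0, 0, 0.004], [0, 0, 0]], [[0, 0, 0], [0, 0, 0]]])

```text
clock: 31.08
position: [0.4452, -0.1942, 0.2442]
tool_rot: [0.707, 0.707, 0.0, 0.001]
contact_force: [-4.3, -3.8, -0.1]
width: 0.265
grip_force: 30.0
```

arm_command(commands=[[[0, 0, 0], [0, 0, 0]], [[0, 0, 0], [0, 0, 0]], [[0, 0, 0], [0, 0, 0]], [[0, 0, -0.07], [0, 0, 0]], [[0, 0, -0.07], [0, 0, 0]]], grip=0.3)

```text
clock: 31.7
position: [0.445, -0.1928, 0.3141]
tool_rot: [0.707, 0.707, 0.0, 0.0]
contact_force: [0.9, -0.1, 0.1]
width: 0.681
grip_force: 0.0
```

arm_command(commands=[[[0.08, 0, -0.06], [0, 0, 0]], [[0.08, 0, -0.06], [0, 0, 0]], [[0.08, 0, 0], [0, 0, 0]], [[0.08, 0, 0], [0, 0, 0]], [[0, 0, 0], [0, 0, 0]]])

```text
clock: 32.33
position: [0.4448, -0.0299, 0.3736]
tool_rot: [0.705, 0.71, 0.001, -0.0]
contact_force: [-0.4, 0.2, 0.3]
width: 0.695
grip_force: 0.0
```

```bash
cat >> h.py <<'E'
def caps():
  for n in('top','scene'):
    c=cam(n);W=cloud(c);h=cv2.cvtColor(c['frame'][...,::-1].copy(),cv2.COLOR_BGR2HSV);z=W[...,2]
    k=(z>.018)&(z<.036)&(W[...,1]<-.27)&(W[...,0]<.58)&(W[...,0]>.36)
    nn,L,s,ce=cv2.connectedComponentsWithStats(k.astype(np.uint8))
    for i in range(1,nn):
        if s[i,4]>15:
            q=W[L==i]; print(n,s[i,4],q.mean(0).round(4),'zmax',np.percentile(q[:,2],90).round(3),'hue',np.median(h[...,0][(L==i)&(h[...,1]>90)]))
E
python3 -c "
from h import *
st();knob('scene',114);knob('top',114);caps()"
```

```text
t 32.3 tip [ 0.445  -0.0296  0.1916] grasp [ 0.445  -0.0296  0.2096] yawY 0.4 z [ 0.001  0.002 -1.   ] w 60.5 gf 0.0 F [-0.4  0.2  0.3]
scene 0 knobtop nan [nan nan nan] deg nan
top 62 knobtop 0.08767422180323514 [ 0.44375371 -0.19414733  0.08739187] deg 113.85097598279793
top 76 [ 0.4768 -0.4048  0.0246] zmax 0.029 hue 91.0
top 80 [ 0.4433 -0.3428  0.0252] zmax 0.029 hue 30.0
scene 67 [ 0.476  -0.4069  0.0254] zmax 0.029 hue 109.0
scene 72 [ 0.4421 -0.3446  0.0258] zmax 0.029 hue 29.0h.py:30: RuntimeWarning: Mean of empty slice
  k=(z>.075)&(z<.11)&(np.hypot(W[...,0]-p[0],W[...,1]-p[1])<.025);m=np.nanmean(W[k],0);print(n,k.sum(),'knobtop',np.nanmedian(z[k]),m,'deg',(np.degrees(np.arctan2(m[1]-C[1],m[0]-C[0]))-Y0)%360); return c,W
  return np.nanmean(a, axis, out=out, keepdims=keepdims)
```

arm_command(commands=[[[-0.09, 0, 0], [0, 0, 0]], [[-0.09, 0, 0], [0, 0, 0]], [[-0.09, 0, 0], [0, 0, 0]], [[-0.09, 0, 0], [0, 0, 0]], [[-0.09, 0, 0], [0, 0, 0]]])

```text
clock: 33.15
position: [0.4439, -0.2608, 0.3733]
tool_rot: [0.708, 0.706, 0.0, 0.0]
contact_force: [0.2, 0.2, -0.4]
width: 0.699
grip_force: 0.0
```

arm_command(commands=[[[-0.09, -0.002, 0], [0, 0, 0]], [[-0.087, -0.002, 0.06], [0, 0, 0]], [[0, 0, 0.06], [0, 0, 0]], [[0, 0, 0.06], [0, 0, 0]], [[0, 0, 0], [0, 0, 0]]])

```text
clock: 33.78
position: [0.4413, -0.3471, 0.2813]
tool_rot: [0.708, 0.706, -0.001, -0.002]
contact_force: [-0.1, 0.2, 0.7]
width: 0.701
grip_force: 0.0
```

```bash
python3 -c "
from h import *
st();caps();to(.443,-.3435,.0035)"
```

```text
t 33.8 tip [ 0.4404 -0.3467  0.0993] grasp [ 0.4405 -0.3468  0.1173] yawY -0.1 z [-0.005  0.002 -1.   ] w 61.0 gf 0.0 F [-0.1  0.2  0.7]
top 55 [ 0.4442 -0.3393  0.0247] zmax 0.028 hue 25.0
scene 69 [ 0.4753 -0.407   0.0251] zmax 0.029 hue 110.0
scene 70 [ 0.4422 -0.3447  0.0261] zmax 0.029 hue 22.0
shift [0.009 0.001 0.197]
```

arm_command(commands=[[[0.007, 0.001, 0.06], [0, 0, 0]], [[0, 0, 0.06], [0, 0, 0]], [[0, 0, 0.046], [0, 0, 0]], [[0, 0, 0.02], [0, 0, 0]], [[0, 0, 0], [0, 0, 0]]])

```text
clock: 34.5
position: [0.4434, -0.3434, 0.1909]
tool_rot: [0.707, 0.707, 0.0, 0.001]
contact_force: [0.7, -0.9, 1.0]
width: 0.699
grip_force: 0.0
```

arm_command(commands=[[[0, 0, 0], [0, 0, 0]], [[0, 0, 0], [0, 0, 0]], [[0, 0, 0], [0, 0, 0]], [[0, 0, 0], [0, 0, 0]]], grip=1)

```text
clock: 35.0
position: [0.4432, -0.3431, 0.1904]
tool_rot: [0.707, 0.707, 0.0, 0.0]
contact_force: [0.8, -0.0, 1.3]
width: 0.334
grip_force: 30.1
```

arm_command(commands=[[[0, 0, -0.06], [0, 0, 0]], [[0, 0, -0.08], [0, 0, 0]], [[0, 0, -0.08], [0, 0, 0]], [[0, 0, -0.06], [0, 0, 0]], [[0, 0, 0], [0, 0, 0]]])

```text
clock: 35.62
position: [0.4434, -0.3437, 0.3324]
tool_rot: [0.707, 0.707, 0.001, 0.002]
contact_force: [-0.2, 0.7, -0.6]
width: 0.337
grip_force: 30.0
```

```bash
python3 -c "
from h import *
st();caps();a=np.radians(Y0+113.8);w=C+.07*np.array([np.cos(a),np.sin(a)]);print(w);to(w[0],w[1],.15)"
```

```text
t 35.6 tip [ 0.4442 -0.3441  0.1504] grasp [ 0.4441 -0.344   0.1684] yawY 0.0 z [ 0.004 -0.002 -1.   ] w 29.3 gf 30.0 F [-0.2  0.7 -0.6]
scene 66 [ 0.4758 -0.407   0.0257] zmax 0.029 hue 110.0
[ 0.47314621 -0.16562609]
shift [ 0.354  0.061 -0.004]
```

arm_command(commands=[[[0.071, 0.012, 0], [0, 0, 0]], [[0.071, 0.012, 0], [0, 0, 0]], [[0.071, 0.012, 0], [0, 0, 0]], [[0.071, 0.012, 0], [0, 0, 0]], [[0.07, 0.012, 0], [0, 0, 0]]])

```text
clock: 36.35
position: [0.4726, -0.1646, 0.3288]
tool_rot: [0.707, 0.707, -0.001, -0.001]
contact_force: [0.5, 0.0, 0.0]
width: 0.337
grip_force: 30.0
```

arm_command(commands=[[[0, 0, 0], [0, 0, 0.077]], [[0, 0, 0], [0, 0, 0.077]], [[0, 0, 0], [0, 0, 0.077]], [[0, 0, 0], [0, 0, 0.076]], [[0, 0, 0.05], [0, 0, 0.076]]])

```text
clock: 36.98
position: [0.4732, -0.166, 0.3049]
tool_rot: [0.928, 0.373, 0.001, 0.0]
contact_force: [1.1, 0.2, -0.6]
width: 0.334
grip_force: 30.0
```

arm_command(commands=[[[0, 0, 0.05], [0, 0, 0]], [[0, 0, 0], [0, 0, 0]]])

```text
clock: 37.22
position: [0.4719, -0.1654, 0.2778]
tool_rot: [0.927, 0.375, -0.003, -0.002]
contact_force: [-0.1, -0.3, -0.1]
width: 0.33
grip_force: 30.0
```

```bash
python3 -c "
from h import *
st();to(.474,-.1655,.064)"
```

```text
t 37.2 tip [ 0.4707 -0.1653  0.0958] grasp [ 0.4708 -0.1653  0.1138] yawY -45.9 z [-0.007  0.001 -1.   ] w 28.7 gf 30.0 F [-0.1 -0.3 -0.1]
shift [0.005 0.005 0.064]
```

arm_command(commands=[[[0.003, 0.003, 0.032], [0, 0, 0]], [[0, 0, 0.032], [0, 0, 0]], [[0, 0, 0], [0, 0, 0]]])

```text
clock: 37.6
position: [0.4746, -0.1659, 0.247]
tool_rot: [0.927, 0.375, -0.001, -0.001]
contact_force: [-1.0, -0.7, -0.9]
width: 0.337
grip_force: 30.0
```

arm_command(commands=[[[0, 0, 0], [0, 0, 0]], [[0, 0, 0], [0, 0, 0]], [[0, 0, 0], [0, 0, 0]], [[0, 0, 0], [0, 0, 0]], [[0, 0, -0.08], [0, 0, 0]]], grip=0.45)

```text
clock: 38.22
position: [0.4743, -0.1654, 0.2869]
tool_rot: [0.927, 0.375, -0.002, -0.001]
contact_force: [0.5, 0.8, 0.3]
width: 0.548
grip_force: 0.0
```

arm_command(commands=[[[0, 0, -0.05], [0, 0, -0.077]], [[0, 0, 0], [0, 0, -0.077]], [[0, 0, 0], [0, 0, -0.077]], [[0, 0, 0], [0, 0, -0.076]], [[0, 0, 0], [0, 0, -0.076]]])

```text
clock: 38.85
position: [0.475, -0.1661, 0.3133]
tool_rot: [0.705, 0.709, 0.0, 0.0]
contact_force: [-0.4, 1.0, -0.3]
width: 0.551
grip_force: 0.0
```

arm_command(commands=[[[-0.057, -0.062, 0], [0, 0, 0]], [[0, 0, 0], [0, 0, 0]], [[0, 0, 0], [0, 0, 0]]])

```text
clock: 39.22
position: [0.4444, -0.1945, 0.3134]
tool_rot: [0.707, 0.707, 0.0, 0.0]
contact_force: [0.2, -0.1, -0.2]
width: 0.551
grip_force: 0.0
```

```bash
python3 -c "
from h import *
st(); to(.4437,-.194,.061); arc(113.8,152,10)
F=[]
for n in('scene','top'):
  c=cam(n); u,v=map(int,proj(c,[.473,-.1655,.03])); a=c['frame'][v-40:v+40,u-50:u+50,::-1]; F.append(cv2.resize(a,None,fx=4,fy=4,interpolation=3))
cv2.imwrite('pics/j.png',np.hstack(F))"
```

```text
t 39.2 tip [ 0.4445 -0.1944  0.1314] grasp [ 0.4445 -0.1944  0.1494] yawY 0.0 z [ 0.001  0.    -1.   ] w 47.9 gf 0.0 F [ 0.2 -0.1 -0.2]
shift [ 0.001 -0.002  0.141]
[ 0.4429 -0.1948] [ 0.5083 -0.228 ]
[(-0.01, 0.011), (-0.01, 0.011), (-0.009, 0.012), (-0.008, 0.013), (-0.007, 0.013), (-0.006, 0.014), (-0.005, 0.014), (-0.004, 0.014), (-0.003, 0.015), (-0.003, 0.015)]
```

View pics/j.png

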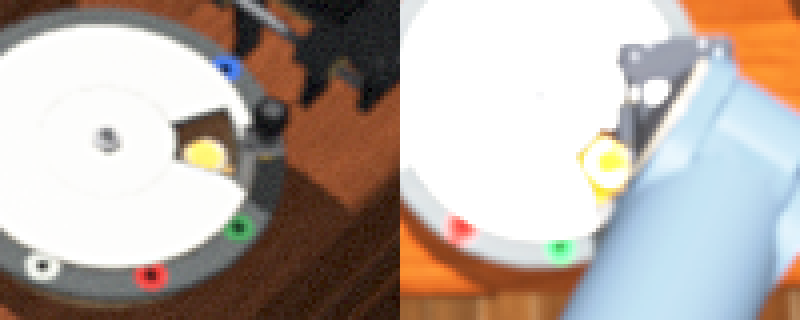

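Gold is in, at (205,155). Now the lid goes to blue.

arm_command(commands=[[[0, -0.003, 0.07], [0, 0, 0]], [[0, -0.002, 0.07], [0, 0, 0]], [[0, 0, 0], [0, 0, 0]]])

```text
clock: 39.7
position: [0.4413, -0.1936, 0.2414]
tool_rot: [0.707, 0.708, -0.001, -0.002]
contact_force: [0.6, -0.5, 0.5]
width: 0.548
grip_force: 0.0
```

arm_command(commands=[[[0, 0, 0], [0, 0, 0]], [[0, 0, 0], [0, 0, 0]], [[0, 0, 0], [0, 0, 0]], [[0, 0, -0.012], [0, 0, 0]], [[0, 0, -0.012], [0, 0, 0]]], grip=1)

```text
clock: 40.33
position: [0.4421, -0.1935, 0.2554]
tool_rot: [0.707, 0.708, 0.001, -0.0]
contact_force: [3.4, 3.6, -8.8]
width: 0.264
grip_force: 30.0
```

arm_command(commands=[[[-0.01, 0.011, 0], [0, 0, 0]], [[-0.01, 0.011, 0], [0, 0, 0]], [[-0.009, 0.012, 0], [0, 0, 0]], [[-0.008, 0.013, 0], [0, 0, 0]], [[-0.007, 0.013, 0], [0, 0, 0]]])

```text
clock: 40.95
position: [0.4717, -0.2165, 0.2546]
tool_rot: [0.707, 0.707, -0.0, -0.001]
contact_force: [1.3, 4.4, -8.3]
width: 0.263
grip_force: 30.0
```

arm_command(commands=[[[-0.006, 0.014, 0], [0, 0, 0]], [[-0.005, 0.014, 0], [0, 0, 0]], [[-0.004, 0.014, 0], [0, 0, 0]], [[-0.003, 0.015, 0], [0, 0, 0]], [[-0.003, 0.013, 0], [0, 0, 0]]])

```text
clock: 41.58
position: [0.5068, -0.2279, 0.2552]
tool_rot: [0.707, 0.707, -0.001, 0.0]
contact_force: [-0.7, 0.5, -8.1]
width: 0.264
grip_force: 30.0
```

arm_command(commands=[[[0, 0, 0], [0, 0, 0]], [[0, 0, 0.008], [0, 0, 0]], [[0, 0, 0.008], [0, 0, 0]], [[0, 0, 0.008], [0, 0, 0]], [[0, 0, 0], [0, 0, 0]]])

```text
clock: 42.2
position: [0.5077, -0.228, 0.2447]
tool_rot: [0.707, 0.707, 0.001, 0.002]
contact_force: [2.1, -2.3, 3.5]
width: 0.261
grip_force: 30.0
```

```bash
python3 -c "
from h import *
st();ang()"
```

```text
t 42.2 tip [ 0.5084 -0.2283  0.0627] grasp [ 0.5083 -0.2282  0.0807] yawY 0.0 z [ 0.004 -0.002 -1.   ] w 22.7 gf 30.0 F [ 2.1 -2.3  3.5]
lid deg -208.30950251814153 r 0.11210466528692263
```

arm_command(commands=[[[0, 0, 0], [0, 0, 0]], [[0, 0, 0], [0, 0, 0]], [[0, 0, 0], [0, 0, 0]], [[0, 0, -0.07], [0, 0, 0]], [[0, 0, -0.07], [0, 0, 0]]], grip=0.3)

```text
clock: 42.82
position: [0.5063, -0.2267, 0.3134]
tool_rot: [0.707, 0.707, -0.001, -0.001]
contact_force: [0.0, 0.4, 0.7]
width: 0.676
grip_force: 0.0
```

arm_command(commands=[[[-0.088, -0.016, 0], [0, 0, 0]], [[-0.088, -0.016, 0], [0, 0, 0]], [[-0.088, -0.016, 0], [0, 0, 0]], [[-0.086, -0.014, 0], [0, 0, 0]], [[0, 0, 0], [0, 0, 0]]])

```text
clock: 43.45
position: [0.4735, -0.4056, 0.3132]
tool_rot: [0.709, 0.705, -0.001, 0.0]
contact_force: [-1.0, 0.1, 0.1]
width: 0.703
grip_force: 0.0
```

```bash
python3 -W ignore -c "
from h import *
st();knob('scene',152);knob('top',152);caps();to(.4762,-.4055,.006)"
```

```text
t 43.5 tip [ 0.4732 -0.4059  0.1312] grasp [ 0.4733 -0.4059  0.1492] yawY -0.3 z [-0.001 -0.002 -1.   ] w 61.2 gf 0.0 F [-1.   0.1  0.1]
scene 67 knobtop 0.08635454085431915 [ 0.50459641 -0.22760456  0.08553091] deg 150.10120342921914
top 61 knobtop 0.08680837306101452 [ 0.50624948 -0.22631224  0.08673133] deg 150.83213114642123
top 74 [ 0.4769 -0.4045  0.025 ] zmax 0.028 hue 109.0
scene 65 [ 0.4757 -0.407   0.0252] zmax 0.029 hue 111.0
shift [-0.011 -0.     0.249]
```

arm_command(commands=[[[-0.004, 0.002, 0.07], [0, 0, 0]], [[0, 0, 0.07], [0, 0, 0]], [[0, 0, 0.04], [0, 0, 0]], [[0, 0, 0], [0, 0, 0]]])

```text
clock: 44.15
position: [0.4769, -0.4029, 0.222]
tool_rot: [0.706, 0.708, -0.0, -0.002]
contact_force: [-0.2, 0.6, 1.3]
width: 0.701
grip_force: 0.0
```

```bash
python3 -W ignore -c "
from h import *
st();caps();to(.4762,-.4055,.006)"
```

```text
t 44.1 tip [ 0.4765 -0.4025  0.04  ] grasp [ 0.4766 -0.4025  0.058 ] yawY 0.1 z [-0.002  0.002 -1.   ] w 61.0 gf 0.0 F [-0.2  0.6  1.3]
scene 66 [ 0.4758 -0.4068  0.026 ] zmax 0.029 hue 111.0
shift [-0.002 -0.003  0.072]
```

arm_command(commands=[[[-0.003, -0.002, 0.03], [0, 0, 0]], [[0, 0, 0.026], [0, 0, 0]], [[0, 0, 0.014], [0, 0, 0]], [[0, 0, 0], [0, 0, 0]]])

```text
clock: 44.75
position: [0.4755, -0.4054, 0.1874]
tool_rot: [0.707, 0.707, -0.0, -0.001]
contact_force: [-0.1, -0.2, 0.2]
width: 0.701
grip_force: 0.0
```

arm_command(commands=[[[0, 0, 0], [0, 0, 0]], [[0, 0, 0], [0, 0, 0]], [[0, 0, 0], [0, 0, 0]], [[0, 0, 0], [0, 0, 0]]], grip=1)

```text
clock: 45.25
position: [0.4758, -0.4055, 0.1884]
tool_rot: [0.707, 0.707, 0.0, 0.0]
contact_force: [0.2, -0.9, 0.6]
width: 0.336
grip_force: 30.1
```

arm_command(commands=[[[0, 0, -0.06], [0, 0, 0]], [[0, 0, -0.08], [0, 0, 0]], [[0, 0, -0.08], [0, 0, 0]], [[0, 0, -0.06], [0, 0, 0]], [[0, 0, 0], [0, 0, 0.075]]])

```text
clock: 45.88
position: [0.4759, -0.4065, 0.3314]
tool_rot: [0.762, 0.648, 0.001, 0.003]
contact_force: [-0.1, 1.2, 0.5]
width: 0.337
grip_force: 30.0
```

```bash
python3 -W ignore -c "
from h import *
st();to(.5128,-.1862,.15);caps()"
```

```text
t 45.9 tip [ 0.4768 -0.407   0.1494] grasp [ 0.4767 -0.407   0.1674] yawY -9.2 z [ 0.005 -0.003 -1.   ] w 29.3 gf 30.0 F [-0.1  1.2  0.5]
shift [ 0.447  0.    -0.002]
```

arm_command(commands=[[[0.089, 0, 0], [0, 0, 0]], [[0.089, 0, 0], [0, 0, 0]], [[0.089, 0, 0], [0, 0, 0]], [[0.09, 0, 0], [0, 0, 0]], [[0.09, 0, 0], [0, 0, 0]]])

```text
clock: 46.6
position: [0.5105, -0.1832, 0.3278]
tool_rot: [0.759, 0.651, -0.0, -0.0]
contact_force: [1.1, 1.4, -0.5]
width: 0.339
grip_force: 30.0
```

arm_command(commands=[[[0, 0, 0.05], [0, 0, 0]], [[0, 0, 0.05], [0, 0, 0]], [[0, 0, 0], [0, 0, 0]]])

```text
clock: 46.98
position: [0.5098, -0.1842, 0.2764]
tool_rot: [0.759, 0.651, -0.001, -0.002]
contact_force: [0.0, 0.1, 0.8]
width: 0.335
grip_force: 30.0
```

```bash
python3 -c "
from h import *
st();to(.5128,-.1862,.063)"
```

```text
t 47.0 tip [ 0.5089 -0.184   0.0944] grasp [ 0.509  -0.184   0.1124] yawY -8.8 z [-0.005  0.001 -1.   ] w 29.2 gf 30.0 F [0.  0.1 0.8]
shift [-0.003  0.009  0.063]
```

arm_command(commands=[[[-0.003, 0.006, 0.032], [0, 0, 0]], [[0, 0, 0.03], [0, 0, 0]], [[0, 0, 0], [0, 0, 0]]])

```text
clock: 47.35
position: [0.5129, -0.1867, 0.246]
tool_rot: [0.76, 0.65, -0.001, -0.001]
contact_force: [1.0, 0.8, -0.4]
width: 0.333
grip_force: 30.0
```

arm_command(commands=[[[0, 0, 0], [0, 0, 0]], [[0, 0, 0], [0, 0, 0]], [[0, 0, 0], [0, 0, 0]], [[0, 0, 0], [0, 0, 0]], [[0, 0, -0.08], [0, 0, 0]]], grip=0.45)

```text
clock: 47.98
position: [0.5125, -0.186, 0.2856]
tool_rot: [0.76, 0.65, -0.002, -0.002]
contact_force: [0.3, 0.7, 0.4]
width: 0.547
grip_force: 0.0
```

arm_command(commands=[[[0, 0, -0.05], [0, 0, -0.075]], [[-0.08, -0.011, 0], [0, 0, 0]], [[0, 0, 0], [0, 0, 0]], [[0, 0, 0], [0, 0, 0]]])

```text
clock: 48.48
position: [0.5078, -0.2265, 0.312]
tool_rot: [0.707, 0.707, 0.0, -0.0]
contact_force: [0.4, -1.2, -0.3]
width: 0.547
grip_force: 0.0
```

```bash
python3 -c "
from h import *
st(); to(.5065,-.227,.061); arc(151.2,0,36)
F=[]
for n in('scene','top'):
  c=cam(n); u,v=map(int,proj(c,[.513,-.186,.03])); a=c['frame'][v-40:v+40,u-50:u+50,::-1]; F.append(cv2.resize(a,None,fx=4,fy=4,interpolation=3))
cv2.imwrite('pics/k.png',np.hstack(F))"
```

```text
t 48.5 tip [ 0.5077 -0.2263  0.13  ] grasp [ 0.5077 -0.2263  0.148 ] yawY 0.0 z [-0.     0.001 -1.   ] w 47.6 gf 0.0 F [ 0.4 -1.2 -0.3]
shift [-0.001 -0.002  0.138]
[ 0.5068 -0.2277] [ 0.4848 -0.0119]
[(0.003, -0.016), (0.004, -0.016), (0.005, -0.016), (0.006, -0.015), (0.008, -0.015), (0.009, -0.014), (0.01, -0.013), (0.011, -0.013), (0.011, -0.012), (0.012, -0.011), (0.013, -0.01), (0.014, -0.009), (0.014, -0.008), (0.015, -0.007), (0.015, -0.006), (0.016, -0.005), (0.016, -0.003), (0.016, -0.002), (0.016, -0.001), (0.016, 0.0), (0.016, 0.001), (0.016, 0.003), (0.016, 0.004), (0.016, 0.005), (0.015, 0.006), (0.015, 0.007), (0.014, 0.008), (0.014, 0.009), (0.013, 0.01), (0.012, 0.011), (0.011, 0.012), (0.01, 0.013), (0.009, 0.013), (0.008, 0.014), (0.007, 0.015), (0.006, 0.015)]
```

View pics/k.png

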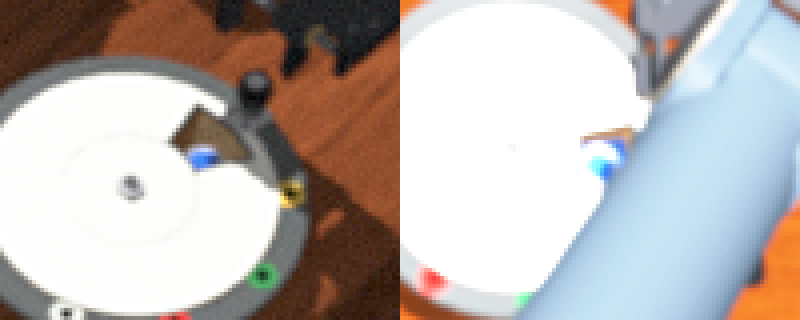

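Blue is in, at (203,157). I'm swinging the lid back to white in sections.

arm_command(commands=[[[0, -0.003, 0.07], [0, 0, 0]], [[0, 0, 0.068], [0, 0, 0]], [[0, 0, 0], [0, 0, 0]]])

```text
clock: 48.95
position: [0.5057, -0.2253, 0.241]
tool_rot: [0.706, 0.708, -0.001, -0.003]
contact_force: [0.2, 0.0, 1.5]
width: 0.552
grip_force: 0.0
```

arm_command(commands=[[[0, 0, 0], [0, 0, 0]], [[0, 0, 0], [0, 0, 0]], [[0, 0, 0], [0, 0, 0]], [[0, 0, -0.012], [0, 0, 0]], [[0, 0, -0.013], [0, 0, 0]]], grip=1)

```text
clock: 49.58
position: [0.5059, -0.2265, 0.2555]
tool_rot: [0.707, 0.707, -0.0, -0.001]
contact_force: [0.0, -0.4, -8.2]
width: 0.268
grip_force: 30.0
```

arm_command(commands=[[[0.003, -0.016, 0], [0, 0, 0]], [[0.004, -0.016, 0], [0, 0, 0]], [[0.005, -0.016, 0], [0, 0, 0]], [[0.006, -0.015, 0], [0, 0, 0]], [[0.008, -0.015, 0], [0, 0, 0]]])

```text
clock: 50.2
position: [0.4673, -0.2128, 0.2557]
tool_rot: [0.707, 0.708, 0.001, -0.0]
contact_force: [3.5, 4.8, -8.4]
width: 0.266
grip_force: 30.0
```

arm_command(commands=[[[0.009, -0.014, 0], [0, 0, 0]], [[0.01, -0.013, 0], [0, 0, 0]], [[0.011, -0.013, 0], [0, 0, 0]], [[0.011, -0.012, 0], [0, 0, 0]], [[0.012, -0.011, 0], [0, 0, 0]]])

```text
clock: 50.82
position: [0.4368, -0.1866, 0.2564]
tool_rot: [0.707, 0.708, 0.001, 0.002]
contact_force: [6.2, 4.2, -9.0]
width: 0.266
grip_force: 30.0
```

arm_command(commands=[[[0.013, -0.01, 0], [0, 0, 0]], [[0.014, -0.009, 0], [0, 0, 0]], [[0.014, -0.008, 0], [0, 0, 0]], [[0.015, -0.007, 0], [0, 0, 0]], [[0.015, -0.006, 0], [0, 0, 0]]])

```text
clock: 51.45
position: [0.4175, -0.152, 0.2569]
tool_rot: [0.707, 0.707, 0.002, 0.003]
contact_force: [7.4, 1.5, -10.1]
width: 0.265
grip_force: 30.0
```

```bash
python3 -c "
from h import *
st();ang();s=telemetry.state()['position'][:2]; a=np.degrees(np.arctan2(*(s-C)[::-1]))-Y0; arc(a%360,0,21)"
```

```text
t 51.5 tip [ 0.4188 -0.1525  0.0749] grasp [ 0.4186 -0.1524  0.0929] yawY 0.0 z [ 0.007 -0.002 -1.   ] w 23.1 gf 30.0 F [  7.4   1.5 -10.1]
lid deg -271.919804922104 r 0.11163212185739747
[ 0.4172 -0.1521] [ 0.4848 -0.0119]
[(0.016, -0.005), (0.016, -0.003), (0.016, -0.002), (0.016, -0.001), (0.016, 0.0), (0.016, 0.001), (0.016, 0.003), (0.016, 0.004), (0.016, 0.005), (0.015, 0.006), (0.015, 0.007), (0.014, 0.008), (0.014, 0.009), (0.013, 0.01), (0.012, 0.011), (0.011, 0.012), (0.01, 0.013), (0.009, 0.013), (0.008, 0.014), (0.007, 0.015), (0.006, 0.015)]
```

arm_command(commands=[[[0.016, -0.002, 0.002], [0, 0, 0]], [[0.016, -0.002, 0], [0, 0, 0]], [[0.016, -0.001, 0], [0, 0, 0]], [[0.016, 0, 0], [0, 0, 0]], [[0.016, 0, 0], [0, 0, 0]]])

```text
clock: 52.08
position: [0.4131, -0.1115, 0.2547]
tool_rot: [0.707, 0.707, -0.0, 0.0]
contact_force: [2.3, -0.1, -8.1]
width: 0.263
grip_force: 30.0
```

arm_command(commands=[[[0.016, 0.001, 0], [0, 0, 0]], [[0.016, 0.003, 0], [0, 0, 0]], [[0.016, 0.004, 0], [0, 0, 0]], [[0.016, 0.005, 0], [0, 0, 0]], [[0.015, 0.006, 0], [0, 0, 0]]])

```text
clock: 52.7
position: [0.4226, -0.0718, 0.2545]
tool_rot: [0.707, 0.707, -0.0, -0.001]
contact_force: [0.8, -0.8, -8.8]
width: 0.265
grip_force: 30.0
```

arm_command(commands=[[[0.015, 0.007, 0], [0, 0, 0]], [[0.014, 0.008, 0], [0, 0, 0]], [[0.014, 0.009, 0], [0, 0, 0]], [[0.013, 0.01, 0], [0, 0, 0]], [[0.012, 0.011, 0], [0, 0, 0]]])

```text
clock: 53.32
position: [0.4454, -0.0378, 0.2546]
tool_rot: [0.707, 0.707, -0.0, -0.0]
contact_force: [-0.7, -1.0, -8.5]
width: 0.267
grip_force: 30.0
```

```bash
python3 -c "
from h import *
st();ang();s=telemetry.state()['position'][:2]; a=np.degrees(np.arctan2(*(s-C)[::-1]))-Y0; arc((a+180)%360-180,0,6)"
```

```text
t 53.3 tip [ 0.4452 -0.0378  0.0726] grasp [ 0.4453 -0.0378  0.0906] yawY 0.0 z [-0.001  0.    -1.   ] w 23.2 gf 30.0 F [-0.7 -1.  -8.5]
lid deg 24.396954282318134 r 0.11123565393251127
[ 0.4449 -0.0372] [ 0.4848 -0.0119]
[(0.011, 0.012), (0.01, 0.012), (0.009, 0.013), (0.008, 0.014), (0.007, 0.014), (0.006, 0.015)]
```

arm_command(commands=[[[0.011, 0.012, 0], [0, 0, 0]], [[0.01, 0.012, 0], [0, 0, 0]], [[0.009, 0.013, 0], [0, 0, 0]], [[0.008, 0.014, 0], [0, 0, 0]], [[0.007, 0.014, 0], [0, 0, 0]]])

```text
clock: 53.95
position: [0.4779, -0.0151, 0.2545]
tool_rot: [0.707, 0.707, -0.0, -0.001]
contact_force: [-2.3, 1.2, -8.6]
width: 0.262
grip_force: 30.0
```

arm_command(commands=[[[0.006, 0.015, 0], [0, 0, 0]], [[0, 0, 0], [0, 0, 0]], [[0, 0, 0.008], [0, 0, 0]], [[0, 0, 0.008], [0, 0, 0]], [[0, 0, 0.007], [0, 0, 0]]])

```text
clock: 54.58
position: [0.4862, -0.012, 0.2443]
tool_rot: [0.707, 0.707, 0.002, -0.0]
contact_force: [-3.6, 8.1, 22.9]
width: 0.265
grip_force: 30.0
```

arm_command(commands=[[[0, 0, 0], [0, 0, 0]]])

```text
clock: 54.7
position: [0.4865, -0.0119, 0.2447]
tool_rot: [0.707, 0.707, 0.002, 0.0]
contact_force: [-2.5, 7.2, 2.8]
width: 0.267
grip_force: 30.0
```

```bash
python3 -c "
from h import *
st();ang()"
```

```text
t 54.7 tip [ 0.4871 -0.0114  0.0627] grasp [ 0.487  -0.0114  0.0807] yawY 0.1 z [ 0.003  0.003 -1.   ] w 23.2 gf 30.0 F [-2.5  7.2  2.8]
lid deg -0.8098870629474391 r 0.11142794006385409
```

arm_command(commands=[[[0, 0, 0], [0, 0, 0]], [[0, 0, 0], [0, 0, 0]], [[0, 0, 0], [0, 0, 0]], [[0, 0, -0.07], [0, 0, 0]], [[0, 0, -0.08], [0, 0, 0]]], grip=0.3)

```text
clock: 55.32
position: [0.4851, -0.0133, 0.3188]
tool_rot: [0.707, 0.707, -0.001, 0.0]
contact_force: [2.1, 0.7, 0.2]
width: 0.679
grip_force: 0.0
```

arm_command(commands=[[[0.07, 0, -0.08], [0, 0, 0]], [[0.08, 0, -0.08], [0, 0, 0]], [[0.08, 0, -0.08], [0, 0, 0]], [[0.08, 0, 0], [0, 0, 0]], [[0.08, 0, 0], [0, 0, 0]]])

```text
clock: 55.95
position: [0.4852, 0.183, 0.4391]
tool_rot: [0.707, 0.707, 0.001, 0.0]
contact_force: [0.3, 0.2, 0.5]
width: 0.703
grip_force: 0.0
```

arm_command(commands=[[[0.08, 0, 0], [0, 0, 0]], [[0.08, 0, 0], [0, 0, 0]], [[0, 0, 0], [0, 0, 0]], [[0, 0, 0], [0, 0, 0]]])

```text
clock: 56.45
position: [0.4854, 0.2612, 0.4381]
tool_rot: [0.707, 0.707, -0.0, 0.0]
contact_force: [0.1, -0.2, -0.1]
width: 0.701
grip_force: 0.0
```

```bash
python3 -W ignore -c "
from h import *
st();knob('scene',0);c,W=knob('top',0)
a=c['frame'][170:310,130:430,::-1]; cv2.imwrite('pics/z.png',cv2.resize(a,None,fx=2.6,fy=2.6,interpolation=3))"
```

```text
t 56.5 tip [0.4854 0.261  0.2561] grasp [0.4854 0.261  0.2741] yawY -0.0 z [ 0.    -0.001 -1.   ] w 61.0 gf 0.0 F [ 0.1 -0.2 -0.1]
scene 76 knobtop 0.08751496894700483 [ 0.48329674 -0.01110732  0.08688192] deg 0.5897893569852926
top 59 knobtop 0.087579728032942 [ 0.48489194 -0.01123592  0.08725133] deg 359.854076508388
```

View pics/z.png

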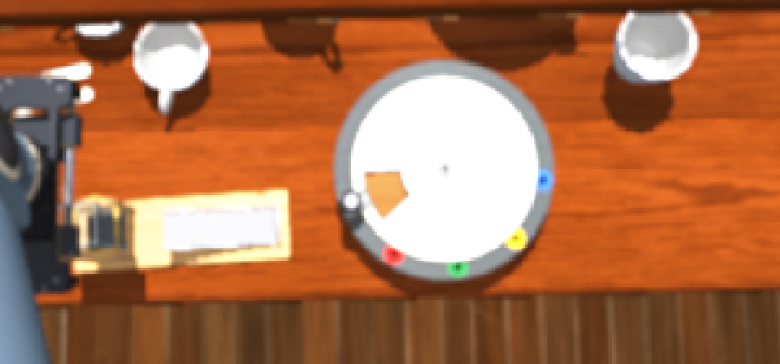

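The lid is closed with the knob home at white (352,205) and its top at 87.5 mm. The chute and worktop are empty, and the cup and mug in this view are where they were. Handing in.

```bash
python3 -c "
from h import *
print(ticket.job_done())"
```

```text
the job is handed in; nothing more can be done
None
```

I handed the job in at about 57 s: all four capsules are in their own compartments and the lid is closed with its pin in the white hole; the one concern is an 84 N wrist reading (limit 120 N) when I pressed the tube onto its stop, with the fingertips only as far as I could tell.

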